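Load, cover and start the parts cleaner

ROBOT

A 7-joint arm with a two-finger parallel gripper is mounted at the origin on the work surface. World frame = base frame: x ahead of the robot, y to its left, z up, the work surface at z = 0. Lengths are in m, angles in rad, forces in N, time in s.
With the tool pointing down it reaches from about 0.425 to 0.825 m from the base axis. Payload 3.6 kg.
Tool frame: the origin (TCP) lies between the finger pads; the fingertips stand 22 mm ahead of it and the grasp point (between the pads) lies 3 mm ahead of it (r.tip_extent is the x of the fingertips in the tool frame, in m); x points along the fingers, y is the direction in which the jaws open and shut, and the axes are right-handed (so a half turn about x gives the same grasp; the last joint's range is limited). The gripper opens to 85 mm and grips with 20 to 120 N. Pads are 22 mm wide; open, the fingers measure 114 mm over their backs; the gripper's body (76 mm by 85 mm) begins 54 mm behind the grasp point. The pads swing forward as they close: fully open they stand 13 mm farther back than shut.
Start: joints at [1.173, 0.615, -0.013, 1.423, 0.008, 1.103, -0.04], TCP at [0.236, -0.606, 0.231] pointing down, gripper open.
Joint ranges: [-3.12, 3.12], [-0.3, 2.06], [-1.34, 1.32], [0.26, 2.42], [-1.36, 4.5], [0.01, 1.98], [-2.84, 2.84]. Speed limits (rad/s): [2.79, 2.79, 3.14, 3.14, 3.14, 3.14, 3.14].

INTERFACE

Orientations are given as a unit quaternion [x, y, z, w].
In Python, from rig import r gives the robot as it stands.
- The arm moves only by the tool arm_command, never from a script. Its argument "deltas" is a list that holds one entry, the list of rows, each a list of 5 numbers: the opening, from 0 (shut) to 1 (fully open), then the shift along the world's x, y, z in units of 50 mm (1.0 is 50 mm), then the turn about the world's z in units of 8 degrees (1.0 is 8 degrees). A call has 1 to 5 rows; each row shifts and turns the pose as measured when the row begins; what a row does not reach is not made up. A row lasts 1/10 s, in which the tool goes at most 50 mm and 8.59 degrees, less where a joint would pass 70% of its speed; a pose out of reach is approached as far as the arm can. A call is refused whole if a number of a shift passes 1 or a number of a turn 1, either way. A call with a gripper value outside its range is refused whole. The fingers move at their own pace and stop on an object; "grip_force" is the grip in N (left out, the last holds). Time passes only in rows, so rows that do not move let the fingers close. It gives the time, the measured TCP pose, the force and the opening at its end, in the units of the state.
- r.sense(): the state, without advancing time (a new reading comes with each control period).
- r.capture(name): name is "scene" or "top"; returns (picture, depth): 400x640x3 uint8, red, green, blue; 400x640 float32, m along the optical axis (not along the pixel's ray), 0 where there is no reading.
- r.camera_params(name): a dict with "fx", "fy", "cx", "cy" (pixels), "world_from_camera" (4x4, takes a point from camera to world coordinates). Camera axes: x right, y down, z forward; pixel columns grow to the right and rows downward; lengths in m; the calibration is good to about 2 mm. A picture is of the moment at which its call begins. camera_params takes no time and is no camera call.
- r.hand_in(): hands the job in, once; it reports no verdict.
Trained networks look in the newest picture that a camera, given by its name, has taken for a name from the list of things; names that differ only in an ending like _2 or _b are one class to them, and where a whole thing is asked for, a point or a joint stands for the part that bears it (a point fixed in the world has none). Each returns a list of dicts, best first, with "score" (0 to 1); they miss things now and then, are a little off and sometimes report something else, mostly with a low value. They report only what shows in the picture. A call takes as long as a camera call. They do not tell look-alikes from the thing itself.
- r.recognise(camera, thing): "uv" ([column, row] in pixels, amid what is visible of it).
- r.mark_of(camera, thing): "uv" ([column, row] in pixels: a listed point, or the origin of a listed thing).
The state is a dict: "time": time; "joint_pos": joint angles; "joint_velocities": joint speeds; "tau": joint torques, N m; "eef_pos": TCP position; "eef_rot": TCP orientation; "wrist_force": force on the tool from outside, world axes, zero at the start; "moment": the same for the moment, N m; "opening": finger opening in m.
Only numpy, scipy, OpenCV 4.12 (cv2) and the standard library are available. Lean on these libraries where they do the work, as an engineer would, in place of code of your own. Each camera call takes 0.05 s, during which the arm holds its last target.

TASK

Take the stepped black housing (the long one with a corner missing) off the drying mat and seat it flat and fully home in the matching pocket of the cleaner's carrier. Then set the lid flat in the cleaner's rim, lowering both rather than dropping them, and only once the lid is on press the start button right down and let it go. Leave the other two housings where they lie.

Things in the scene. Friction and masses are not known exactly. Their poses are not given: they have to be found in the camera images.
- housing: Black plastic block 64 (x) x 40 (y) x 30 mm tall, about 60 g, with a 14 x 14 mm step missing, full height, at its +x +y corner: the only housing with a missing corner. Collar on top: 22 mm across, 5 high, at x = -4 mm. Origin: centre of the underside of the 64 x 40 outline, z up. Upright in any of three places on a mat 5 mm thick. Seats only with its x, y along the pocket's.
- square_housing: Black housing 36 x 36 x 32 mm tall with a collar on top, standing on the mat; to be left alone (within 30 mm). Origin: centre of its underside.
- plain_housing: Black plain rectangular housing 52 x 30 x 26 mm tall with a collar on top, standing on the mat; to be left alone (within 30 mm). Origin: centre of its underside.
- cleaner: Fixed grey bench-top box 190 (x) x 200 (y) x 108 mm tall, lid off, left or right of the mat. Origin: centre of underside. At -x a control strip 50 mm deep with a blank display and start button; behind it the tank: a white carrier plate 104 x 154 mm, its top at 73 mm, with a stepped pocket in its middle; round the mouth a ledge 11 mm wide at 100 mm, inside a rim at 108 mm.
- pocket (a point): Centre of the pocket's floor, 61 mm above the cleaner's origin, at x = +18, y = 0 mm of it; axes as the cleaner's. Pocket 68 (x) x 44 (y) mm, 12 mm deep: 2 mm larger all round than the housing, its +x +y corner filled (14 x 14 mm) to match. The seated housing stands 18 mm (collar 23) out of the carrier, 4 mm below the lid, with 50 mm free beside it in y.
- lid_seat (a point): Centre of the lid's seat, at the height of the ledge (100 mm above the cleaner's origin, above the pocket); axes as the cleaner's. The recess inside the rim is 126 (x) x 176 (y) mm and 8 mm deep.
- lid: Grey frame with a clear smoked window, 120 (x) x 170 (y) x 6 mm, about 220 g, flat on the counter on the other side of the mat from the cleaner. Along its x a white bar handle, 70 mm long, 16 wide, top 36 mm above the underside, to be pinched across (along y); below 11 mm its foot is 92 mm long. Origin: centre of underside, z up. Same either way round (half a turn).
- start (a joint): Travel of the start button: 0 up, 0.006 m fully down; it springs back. Counts as pressed beyond 0.004 m; bottoming takes about 5 N.
- start_top (a point): Centre of the top face of the start button: white, round, 24 mm across, pressed straight down; on the cleaner's control strip at x = -70 mm, y = +55 mm of its origin.
Not all that is in view belongs to the job. What is shaped like the lid but blue is not meant.

How it is judged:
On the way, in this order (a step that is already met when the one before it is completed fails the run):
1. the housing is seated in the pocket and let go (horizontal distance between housing and pocket below 0.005 m and z of housing in the frame of pocket below 0.002 m and angle between housing's own z axis and vertical below 0.05 rad and angle between the x axis of housing and the x axis of pocket, either way round below 0.15 rad and contact force between housing and the fingers below 0.2 N), for 0.2 s.
2. the lid lies flat in the rim over the seated housing, let go (z of housing in the frame of pocket below 0.002 m and horizontal distance between lid and lid_seat below 0.008 m and z of lid in the frame of lid_seat below 0.002 m and angle between lid's own z axis and vertical below 0.03 rad and contact force between lid and the fingers below 0.2 N), for 0.2 s.
3. the start button is pressed right down (value of joint start above 0.004 m), for 0.05 s.
At the end, for the whole second after the job is handed in: The housing rests in the pocket (within 5 mm of its centre, within 2 mm of its floor, tilted under 0.05 rad, square to it within 0.15 rad); the lid lies in the rim (within 8 mm of centre, within 2 mm of the ledge, tilted under 0.03 rad); both at rest; the start button is up again (horizontal distance between housing and pocket below 0.005 m and z of housing in the frame of pocket below 0.002 m and angle between housing's own z axis and vertical below 0.05 rad and angle between the x axis of housing and the x axis of pocket, either way round below 0.15 rad and horizontal distance between lid and lid_seat below 0.008 m and z of lid in the frame of lid_seat below 0.002 m and angle between lid's own z axis and vertical below 0.03 rad and linear speed of each of lid, housing below 0.02 m/s and value of joint start below 0.0015 m); the robot touches nothing.
It fails at once if one of the other housings is shifted by more than 30 mm (distance of any of square_housing, plain_housing from where it was at the start of the episode above 0.03 m).
It fails at once if the start button is pressed while the lid is off (value of joint start above 0.004 m and distance between lid and lid_seat above 0.03 m).
It fails at once if the housing is dropped into the cleaner (faster than 0.6 m/s, a fall of about 20 mm) (distance between housing and pocket below 0.04 m and linear speed of housing above 0.6 m/s).
It fails at once if the lid is dropped onto the cleaner (faster than 0.6 m/s, a fall of about 20 mm) (distance between lid and lid_seat below 0.04 m and linear speed of lid above 0.6 m/s).
It also fails if it takes over 72 s, if anything falls off the work surface, if the arm or the gripper's body presses on something with over 40 N, if the wrist force passes 120 N, or if a joint passes its speed limit or range.

## Working session

There is one attempt and no reset: what is moved stays moved. The work goes in short steps, Python scripts to look and compute and a tool call to move; the robot and the scene stay as the last step left them, time stands still between calls to the robot, and variables do not carry over. Pictures are saved under pics/ and viewed, and the job is handed in when it is done.

Besides the shell and the picture viewer there is one more tool, called after "Request:" as name([rows], argument=value, ...), one row to a line, values as JSON. arm_command: Moves the arm, as the interface text tells. Its arguments: {"type":"object","properties":{"deltas":{"type":"array","items":{"type":"array","items":{"type":"array","items":{"type":"number"}}}},"grip_force":{"type":"number"}},"required":["deltas"]}

```bash
ls; mkdir -p pics; python3 - <<'E'
from rig import r
import cv2,numpy as np
print(r.sense())
for n in("scene","top"):
    p,d=r.capture(n); cv2.imwrite(f"pics/{n}0.png",p[:,:,::-1]); np.save(f"{n}0.npy",d)
    print(n,r.camera_params(n))
E
```

```text
pics
{'time': 0.0, 'joint_pos': array([ 1.17347326,  0.61592337, -0.01260239,  1.42492573,  0.00810516,
        1.10338697, -0.04039434]), 'joint_velocities': array([ 0.00091386,  0.00033642, -0.00056914, -0.00075545,  0.00197511,
       -0.00110552, -0.00205012]), 'tau': array([ 4.65042122e-04, -4.69219279e+01,  2.59548984e-01, -1.71035725e+01,
        1.00328762e-02,  9.74613649e-03,  9.60946949e-06]), 'eef_pos': array([ 0.23526786, -0.60509697,  0.2294266 ]), 'eef_rot': array([-0.694796  , -0.13127535,  0.69516918, -0.12948014]), 'wrist_force': array([ 0.19186061, -0.35705666,  0.54145091]), 'moment': array([-0.01569779,  0.0164674 , -0.02514446]), 'opening': 0.08550923669601876}
scene {'fx': 411.93132722623506, 'fy': 411.93132722623506, 'cx': 319.49238107716434, 'cy': 204.5471894101292, 'world_from_camera': array([[ 0.66888812,  0.49736382, -0.55246531,  1.12264033],
       [ 0.74306377, -0.46844293,  0.47793039, -0.41317794],
       [-0.02109319, -0.73019891, -0.68290894,  0.85795654],
       [ 0.        ,  0.        ,  0.        ,  1.        ]])}
top {'fx': 443.55861787048093, 'fy': 443.55861787048093, 'cx': 315.99848242373776, 'cy': 189.8027230490237, 'world_from_camera': array([[-0.02509554, -0.99739573,  0.06761636,  0.39081434],
       [-0.9995994 ,  0.02592133,  0.01136314,  0.10980912],
       [-0.01308625, -0.06730411, -0.99764668,  1.50144312],
       [ 0.        ,  0.        ,  0.        ,  1.        ]])}
```

View pics/scene0.png

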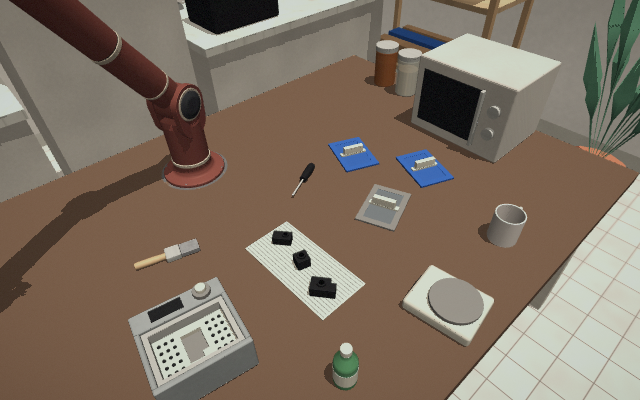

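View pics/top0.png

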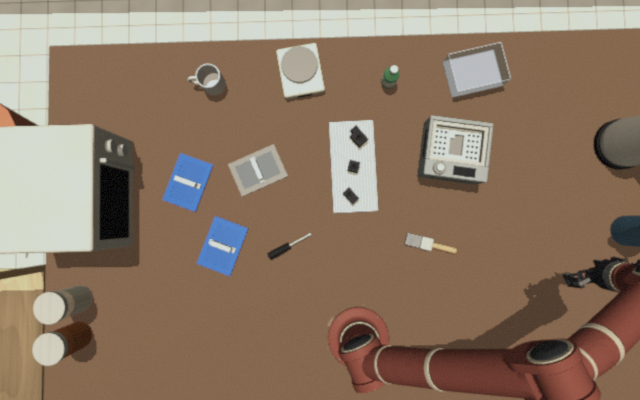

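```bash
python3 - <<'E'
import cv2,numpy as np
a=cv2.imread("pics/top0.png");b=cv2.imread("pics/scene0.png")
f=lambda im,x,y,w,h,s:cv2.resize(im[y:y+h,x:x+w],None,fx=s,fy=s,interpolation=cv2.INTER_CUBIC)
c1=f(a,330,110,50,100,6);c2=f(b,260,220,90,90,6)
c1=cv2.convertScaleAbs(c1,alpha=1.8,beta=20);c2=cv2.convertScaleAbs(c2,alpha=1.8,beta=20)
h=max(c1.shape[0],c2.shape[0]);P=lambda c:cv2.copyMakeBorder(c,0,600-c.shape[0],0,0,cv2.BORDER_CONSTANT)
cv2.imwrite("pics/crop1.png",np.hstack([P(c1)[:, :300],P(c2)[:,:500]]))
c3=f(a,415,110,85,80,7);cv2.imwrite("pics/crop2.png",c3)
E
```

```text
(no output)
```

View pics/crop1.png

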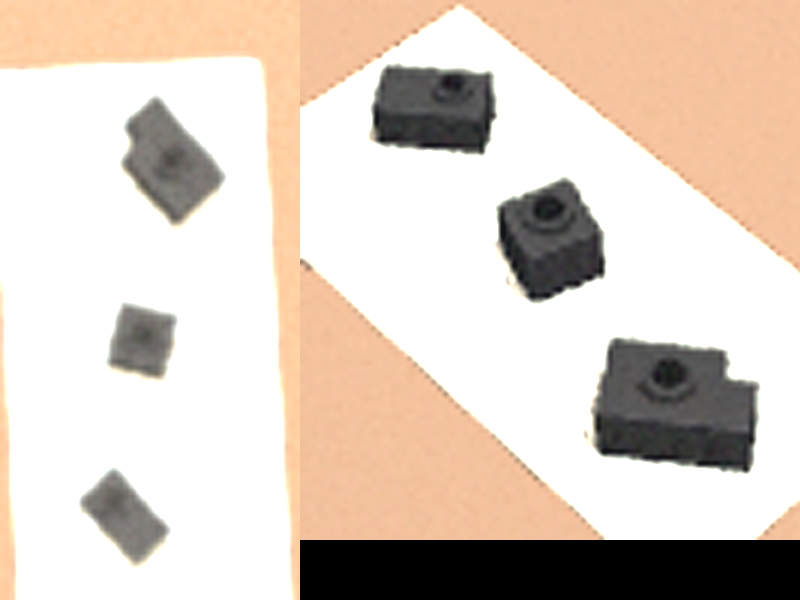

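View pics/crop2.png

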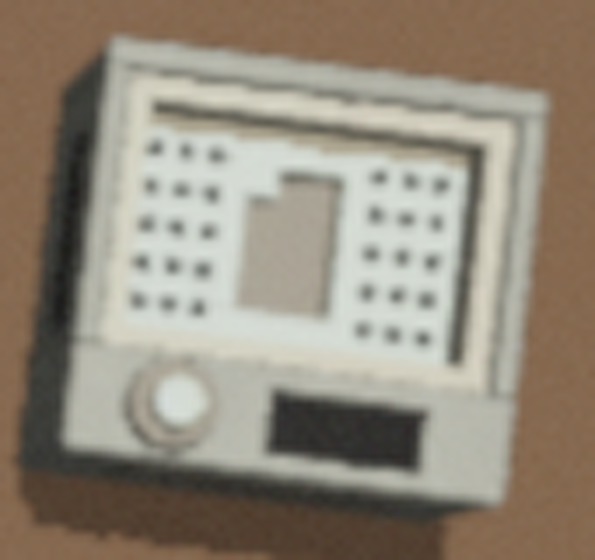

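```bash
cat > h.py <<'E'
import numpy as np,cv2
from scipy.optimize import minimize
from rig import r
P={n:r.camera_params(n) for n in("scene","top")}
def proj(n,X):
    p=P[n];T=np.linalg.inv(p["world_from_camera"]);c=np.asarray(X)@T[:3,:3].T+T[:3,3]
    return np.c_[p["fx"]*c[:,0]/c[:,2]+p["cx"],p["fy"]*c[:,1]/c[:,2]+p["cy"]]
def unproj(n,uv,z):
    p=P[n];T=p["world_from_camera"];d=T[:3,:3]@np.array([(uv[0]-p["cx"])/p["fx"],(uv[1]-p["cy"])/p["fy"],1])
    return T[:3,3]+d*(z-T[2,3])/d[2]
def rect(a,b,z,cx=0,cy=0): return [(cx+s*a/2,cy+t*b/2,z) for s,t in((1,1),(-1,1),(-1,-1),(1,-1))]
def step(a,b,c,z): return [(a/2-c,b/2,z),(-a/2,b/2,z),(-a/2,-b/2,z),(a/2,-b/2,z),(a/2,b/2-c,z),(a/2-c,b/2-c,z)]
def place(pts,q,z0):
    c,s=np.cos(q[2]),np.sin(q[2]);p=np.asarray(pts)/1000.
    return np.c_[q[0]+c*p[:,0]-s*p[:,1],q[1]+s*p[:,0]+c*p[:,1],p[:,2]+z0]
CLEAN=[rect(190,200,108),rect(126,176,108,18),rect(104,154,100,18),step(68,44,14,73)]
CLEAN[3]=[(x+18,y,z) for x,y,z in CLEAN[3]]
HOUS=[step(64,40,14,30)]
LID=[rect(120,170,6),rect(70,16,36)]
def edge_score(imgs,polys,q,z0):
    tot=0
    for n,g in imgs.items():
        for poly in polys:
            W=place(poly,q,z0);k=len(W);pts=[]
            for i in range(k):
                t=np.linspace(0,1,30)[:,None];pts.append(W[i]*(1-t)+W[(i+1)%k]*t)
            uv=proj(n,np.vstack(pts)).astype(np.float32)
            tot+=cv2.remap(g,uv[:,0].reshape(-1,1),uv[:,1].reshape(-1,1),cv2.INTER_LINEAR).mean()
    return tot
def grad(im,s=1.2):
    g=cv2.GaussianBlur(im.astype(np.float32),(0,0),s);gx=cv2.Sobel(g,cv2.CV_32F,1,0);gy=cv2.Sobel(g,cv2.CV_32F,0,1)
    m=np.sqrt(gx**2+gy**2).max(2);return np.minimum(m,120)
def fit_edges(ims,polys,q0,z0,rad=.02,ra=.12):
    q=np.array(q0,float)
    for s in(3,1.5,1.0):
        G={n:grad(i,s) for n,i in ims.items()}
        best=None
        for k in range(6):
            st=q+np.random.randn(3)*[rad/3,rad/3,ra/3]*(k>0)
            o=minimize(lambda v:-edge_score(G,polys,v,z0),st,method="Nelder-Mead",options=dict(initial_simplex=st+np.array([[0,0,0],[rad,0,0],[0,rad,0],[0,0,ra]])/ (1 if s>2 else 3),xatol=1e-5,fatol=1e-4))
            if best is None or o.fun<best.fun: best=o
        q=best.x
    return q,-best.fun
def draw(im,n,polys,q,z0,col=(0,255,0)):
    S=4;o=cv2.resize(im,None,fx=S,fy=S,interpolation=cv2.INTER_CUBIC)
    for p in polys:
        uv=((proj(n,place(p,q,z0))+.5)*S-.5).round().astype(np.int32);cv2.polylines(o,[uv],True,col,1)
    return o
def sil(n,q,z0,sub=4,prims=None):
    # housing silhouette: prism split into two convex boxes + collar, local roi supersampled
    c=proj(n,place([(0,0,15)],q,z0))[0];x0,y0=int(c[0])-40,int(c[1])-40
    m=np.zeros((80*sub,80*sub),np.uint8)
    a=[(-32,-20),(-32,20),(18,20),(18,-20)];b=[(-32,-20),(-32,6),(32,6),(32,-20)]
    t=np.linspace(0,2*np.pi,20);col=[(-4+11*np.cos(u),11*np.sin(u)) for u in t]
    for poly,lo,hi in((a,0,30),(b,0,30),(col,30,35)):
        w=[(x,y,lo) for x,y in poly]+[(x,y,hi) for x,y in poly]
        uv=(proj(n,place(w,q,z0))+.5-[x0,y0])*sub-.5
        cv2.fillConvexPoly(m,cv2.convexHull((uv*16).round().astype(np.int32)),255,shift=4)
    return cv2.resize(m,(80,80),interpolation=cv2.INTER_AREA).astype(float)/255,x0,y0
def fit_h(ims,q0,z0,alphas):
    def cost(q):
        e=0
        for n,im in ims.items():
            m,x0,y0=sil(n,q,z0);a=alphas[n][y0:y0+80,x0:x0+80]
            e+=((m-a)**2).sum()
        return e
    best=None
    for d in(0,.1,-.1):
        st=np.array(q0)+[0,0,d]
        o=minimize(cost,st,method="Nelder-Mead",options=dict(initial_simplex=st+np.array([[0,0,0],[.008,0,0],[0,.008,0],[0,0,.15]]),xatol=1e-5,fatol=1e-3))
        if best is None or o.fun<best.fun: best=o
    return best.x,best.fun
E
python3 - <<'E'
from h import *
T=cv2.imread("pics/top0.png");S=cv2.imread("pics/scene0.png");I={"top":T,"scene":S}
d=np.load("top0.npy")
c0=unproj("top",(458,150),.1);h0=unproj("top",(359,136),.035);l0=unproj("top",(258,170),.01)
print(c0,h0,l0)
def corner(n,uvs,z):
    for u in uvs: print(n,u,unproj(n,u,z).round(4))
# cleaner yaw: x axis of cleaner = image up-ish; from crop: top edge (120,40)->(545,100)/7
yaw0=-np.arctan2(60,425)
yw=unproj("top",(415+120/7,110+40/7),.108)-unproj("top",(415+545/7,110+100/7),.108)
yaw=np.arctan2(yw[1],yw[0])-np.pi/2;print("yaw0",yaw)
for ims in(I,{"top":T},{"scene":S}):
    q,s=fit_edges(ims,CLEAN,[c0[0]-.02,c0[1],yaw],0);print("clean",q.round(4),s)
    if len(ims)==2: qc=q
for ims in(I,{"top":T},{"scene":S}):
    lw=unproj("top",(284,155),.006)-unproj("top",(231,170),.006)
    q,s=fit_edges(ims,LID,[l0[0],l0[1],np.arctan2(lw[1],lw[0])+np.pi/2],0);print("lid",q.round(4),s)
    if len(ims)==2: ql=q
# housing alpha
al={}
for n,im in I.items():
    u=proj(n,[h0])[0].astype(int);g=im.max(2).astype(float)
    al[n]=np.clip((130-g)/(130-55),0,1); roi=np.zeros_like(g);roi[u[1]-22:u[1]+22,u[0]-22:u[0]+22]=1;al[n]*=roi
    print(n,u,g[u[1]-3:u[1]+3,u[0]-3:u[0]+3].mean(),np.median(g[u[1]-20:u[1]+20,u[0]-20:u[0]+20]))
for ims in(I,{"top":T},{"scene":S}):
    rs=[fit_h(ims,[h0[0],h0[1],y],.005,al) for y in np.arange(-3,3.1,.5)]
    rs.sort(key=lambda t:t[1]);print("h",rs[0],rs[1][1],rs[-1][1])
    if len(ims)==2: qh=rs[0][0]
np.save("q0.npy",[qc,ql,qh])
def crop(o,c,w,h): 
    x,y=int(c[0]*4-w/2),int(c[1]*4-h/2);x,y=max(x,0),max(y,0);return o[y:y+h,x:x+w]
rows=[]
for n,im in I.items():
    o=draw(im,n,CLEAN,qc,0)
    a=crop(o,proj(n,[[qc[0],qc[1],.09]])[0],340,290)
    b=crop(draw(im,n,LID,ql,0),proj(n,[[*ql[:2],.01]])[0],260,290)
    c=crop(draw(im,n,HOUS,qh,.005),proj(n,[[*qh[:2],.03]])[0],200,290)
    f=lambda x,w:cv2.copyMakeBorder(x,0,290-x.shape[0],0,w-x.shape[1],cv2.BORDER_CONSTANT)
    rows.append(np.hstack([f(a,340),f(b,260),f(c,200)]))
cv2.imwrite("pics/fit0.png",np.vstack(rows))
E
```

```text
[ 0.60062835 -0.32784592  0.1       ] [ 0.66636377 -0.02146213  0.035     ] [0.56419224 0.32146565 0.01      ]
yaw0 -0.17111527685118277
clean [ 0.6069 -0.3288 -0.1651] 808.6281127929688
clean [ 0.572  -0.3052 -0.1794] 340.7686462402344
clean [ 0.6072 -0.3295 -0.1634] 432.7371826171875
lid [0.5678 0.3231 0.3916] 461.9626159667969
lid [0.5683 0.325  0.3914] 231.8614959716797
lid [0.568  0.3213 0.3931] 235.4788818359375
top [359 136] 49.02777777777778 208.0
scene [320 282] 22.36111111111111 190.0
h (array([ 0.6693728 , -0.01844123,  0.66870219]), np.float64(174.5161596309112)) 174.858707881584 226.99030034602077
h (array([ 0.66741539, -0.01598315,  0.71077952]), np.float64(33.783618608227606)) 34.281833141099575 47.759907727797
h (array([ 0.66997831, -0.01891736,  0.69362766]), np.float64(132.5397813148789)) 132.59017424067667 171.06723690888117
```

View pics/fit0.png

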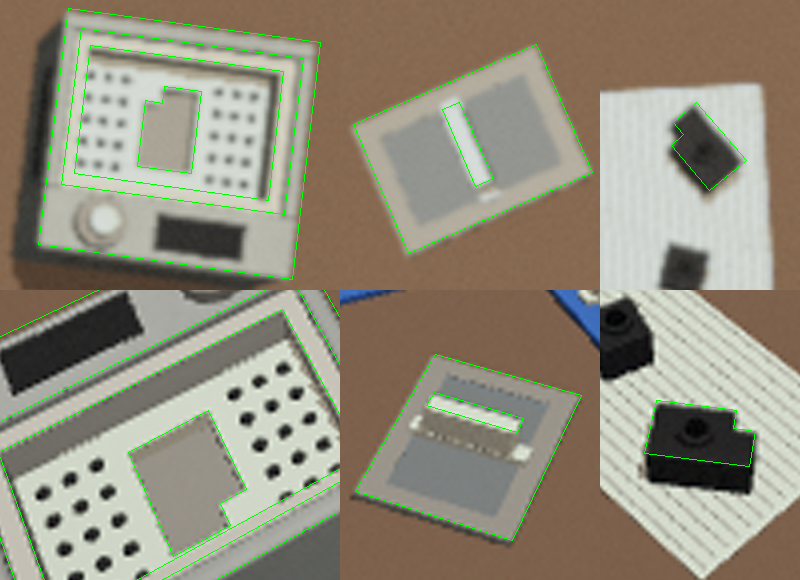

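```bash
cat >> h.py <<'E'
def alpha(im,uv,lo=45,hi=180,thr=75,dil=2):
    g=im.max(2).astype(float)
    n,l,st,ce=cv2.connectedComponentsWithStats((g<thr).astype(np.uint8),connectivity=4)
    k=l[int(uv[1]),int(uv[0])];assert k>0
    m=cv2.dilate((l==k).astype(np.uint8),np.ones((2*dil+1,)*2))
    return np.clip((hi-g)/(hi-lo),0,1)*m,st[k]
E
python3 - <<'E'
from h import *
T=cv2.imread("pics/top0.png");S=cv2.imread("pics/scene0.png");I={"top":T,"scene":S}
al={}
al["top"],s1=alpha(T,(360,137),50,205,90,1);al["scene"],s2=alpha(S,(322,290),25,185,80,1);print(s1,s2)
h0=[.666,-.0214]
for ims in(I,{"top":T},{"scene":S}):
    rs=[fit_h(ims,[h0[0],h0[1],y],.005,al) for y in np.arange(-3,3.1,.5)]
    rs.sort(key=lambda t:t[1]);print("h",rs[0],rs[1][1],rs[-1][1])
    if len(ims)==2: qh=rs[0][0]
Q=np.load("q0.npy");Q[2]=qh;np.save("q0.npy",Q)
o=[]
for n,im in I.items():
    d=draw(im,n,HOUS+[rect(64,40,0)],qh,.005);x,y=(proj(n,[[*qh[:2],.03]])[0]*4).astype(int);o.append(cv2.resize(d[y-100:y+100,x-100:x+100],None,fx=2,fy=2))
cv2.imwrite("pics/fit1.png",np.hstack(o))
E
```

```text
[351 127  16  20 195] [309 276  27  23 487]
h (array([ 0.66891423, -0.01808379,  0.68933129]), np.float64(41.05207757561916)) 41.081962855474295 96.98048395777985
h (array([ 0.66774763, -0.01603435,  0.66126384]), np.float64(11.314231595068094)) 11.366322726270733 29.419435300838828
h (array([ 0.66998539, -0.01891023,  0.69347247]), np.float64(17.77547750564687)) 17.799714337634565 58.40114455678105
```

View pics/fit1.png

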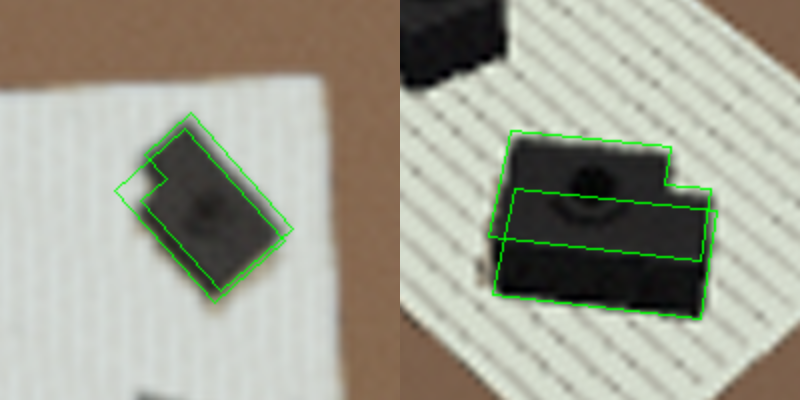

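```bash
cat >> h.py <<'E'
from scipy.spatial.transform import Rotation as R
def pose():
    s=r.sense();M=R.from_quat(s["eef_rot"]).as_matrix()
    return s,np.array(s["eef_pos"]),np.arctan2(M[1,1],M[0,1]),M
E
python3 - <<'E'
from h import *
T=cv2.imread("pics/top0.png");S=cv2.imread("pics/scene0.png")
for ims in({"top":T},{"scene":S}):
  for polys in (CLEAN,CLEAN[:1],CLEAN[3:]):
    q,s=fit_edges(ims,polys,[.607,-.327,-.165],0,rad=.006,ra=.03);print("clean",list(ims),q.round(4),s)
s,p,y,M=pose();print(p,np.degrees(y),M.round(3),r.tip_extent)
E
```

```text
clean ['top'] [ 0.6048 -0.3261 -0.1567] 395.3658447265625
clean ['top'] [ 0.6051 -0.3262 -0.1549] 119.66409301757812
clean ['top'] [ 0.6069 -0.3278 -0.1568] 117.85006713867188
clean ['scene'] [ 0.6072 -0.3294 -0.1635] 432.72381591796875
clean ['scene'] [ 0.6084 -0.3295 -0.1604] 116.1590805053711
clean ['scene'] [ 0.6066 -0.3287 -0.1664] 118.89383697509766
[ 0.23529904 -0.60516183  0.22953157] -68.75153278672452 [[-0.001  0.362 -0.932]
 [ 0.002 -0.932 -0.362]
 [-1.    -0.002  0.   ]] 0.022
```

Request:
arm_command([
  [[0.75, 0.57, 0.77, 0, 0.45], [0.75, 0.57, 0.77, 0, 0.45], [0.75, 0.57, 0.77, 0, 0.45], [0.75, 0.57, 0.77, 0, 0.45], [0.75, 0.57, 0.77, 0, 0.45]],
], grip_force=40)

```text
time: 0.6
eef_pos: [0.3711, -0.4127, 0.2258]
eef_rot: [-0.664, -0.236, 0.67, -0.234]
wrist_force: [0.5, -0.6, -0.4]
opening: 0.064
```

Request:
arm_command([
  [[0.75, 0.57, 0.77, 0, 0], [0.75, 0.57, 0.77, 0, 0], [0.75, 0.57, 0.77, 0, 0], [0.75, 0.57, 0.77, 0, 0], [0.75, 0.57, 0.77, 0, 0]],
])

```text
time: 1.1
eef_pos: [0.5164, -0.2112, 0.2244]
eef_rot: [-0.663, -0.236, 0.671, -0.233]
wrist_force: [0.4, -0.3, -0.5]
opening: 0.064
```

Request:
arm_command([
  [[0.75, 0.6, 0.77, 0, 0], [0.75, 0.6, 0.77, 0, 0], [0.75, 0.6, 0.77, 0, 0], [0.75, 0.6, 0.77, 0, 0], [0.75, 0.6, 0.77, -0.3, 0]],
])

```text
time: 1.6
eef_pos: [0.6682, -0.0137, 0.2103]
eef_rot: [-0.663, -0.236, 0.671, -0.234]
wrist_force: [1.3, -1.0, -0.1]
opening: 0.0641
```

Request:
arm_command([
  [[0.75, 0, 0, -0.6, 0], [0.75, 0, 0, -0.6, 0], [0.75, 0, 0, 0, 0]],
])

```text
time: 1.9
eef_pos: [0.6697, 0.0003, 0.1444]
eef_rot: [-0.661, -0.245, 0.669, -0.236]
wrist_force: [-1.0, 0.4, -0.7]
opening: 0.0641
```

```bash
python3 - <<'E'
from h import *
s,p,y,M=pose();print(p,np.degrees(y),s["opening"],s["joint_velocities"].round(3))
E
```

```text
[6.69701914e-01 2.85195205e-04 1.44426262e-01] -50.26838572685091 0.06411168142166437 [ 0.    -0.036  0.012 -0.063  0.017  0.024 -0.002]
```

Request:
arm_command([
  [[0.75, -0.02, -0.36, -0.5, 0], [0.75, 0, 0, -0.5, 0], [0.75, 0, 0, 0, 0]],
])

```text
time: 2.2
eef_pos: [0.6697, -0.0186, 0.0958]
eef_rot: [-0.662, -0.244, 0.668, -0.236]
wrist_force: [-0.6, 0.4, -0.2]
opening: 0.0641
```

```bash
python3 - <<'E'
from h import *
s,p,y,M=pose();print(p,np.degrees(y))
for n,c in(("top",(360,137)),("scene",(322,285))):
    im,d=r.capture(n);im=im[:,:,::-1].copy();cv2.imwrite(f"pics/{n}1.png",im)
    # axis line of the tool from tip to tcp
    o=cv2.resize(im,None,fx=4,fy=4,interpolation=cv2.INTER_CUBIC)
    for X in(p,p+.022*M[:,0],p+.022*M[:,0]+.032*M[:,1],p+.022*M[:,0]-.032*M[:,1]):
        u=((proj(n,[X])[0]+.5)*4-.5).astype(int);cv2.circle(o,tuple(int(v) for v in u),3,(0,0,255),-1)
    x,y=c[0]*4,c[1]*4;a=o[y-200:y+200,x-200:x+200]
    globals()[n]=a
cv2.imwrite("pics/hov.png",np.hstack([top,scene]))
E
```

```text
[ 0.66969809 -0.01855454  0.09576574] -50.259611792053484
```

View pics/hov.png

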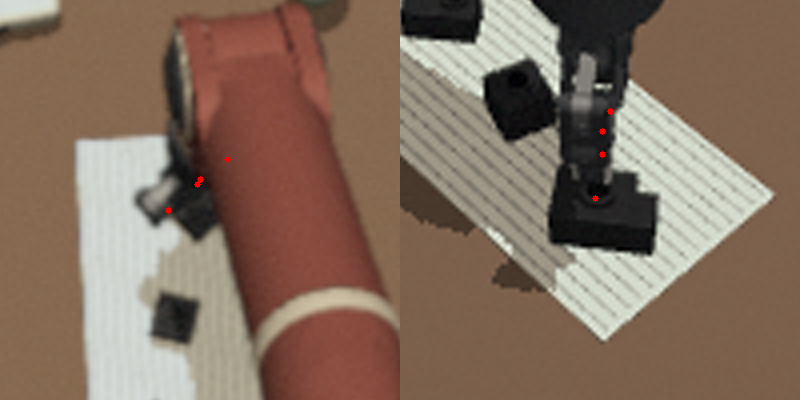

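Request:
arm_command([
  [[0.75, 0, 0, -0.5, 0], [0.75, 0, 0, -0.5, 0], [0.75, 0, 0, -0.1, 0], [0.75, 0, 0, 0, 0]],
])

```text
time: 2.7
eef_pos: [0.6795, -0.0199, 0.0541]
eef_rot: [0.67, 0.24, -0.66, 0.239]
wrist_force: [1.1, -0.3, -0.5]
opening: 0.0638
```

```bash
python3 - <<'E'
from h import *
s,p,y,M=pose();print(p,np.degrees(y),M.round(4),s["joint_pos"].round(3),s["joint_velocities"].round(3),s["tau"].round(1),s["wrist_force"])
im,d=r.capture("scene");cv2.imwrite("pics/sc2.png",cv2.resize(im[180:320,230:430,::-1],None,fx=4,fy=4))
E
```

```text
[ 0.67947397 -0.01987653  0.05409286] -50.37899578681853 [[ 0.0134  0.6377 -0.7702]
 [ 0.0062 -0.7703 -0.6377]
 [-0.9999  0.0037 -0.0143]] [ 0.071  0.845 -0.13   1.505  0.129  0.787 -0.985] [ 0.002 -0.015 -0.003 -0.011 -0.001  0.012 -0.001] [  0.  -51.2  -1.3 -13.3   0.   -0.1  -0. ] [ 1.12486156 -0.32885567 -0.5325042 ]
```

View pics/sc2.png

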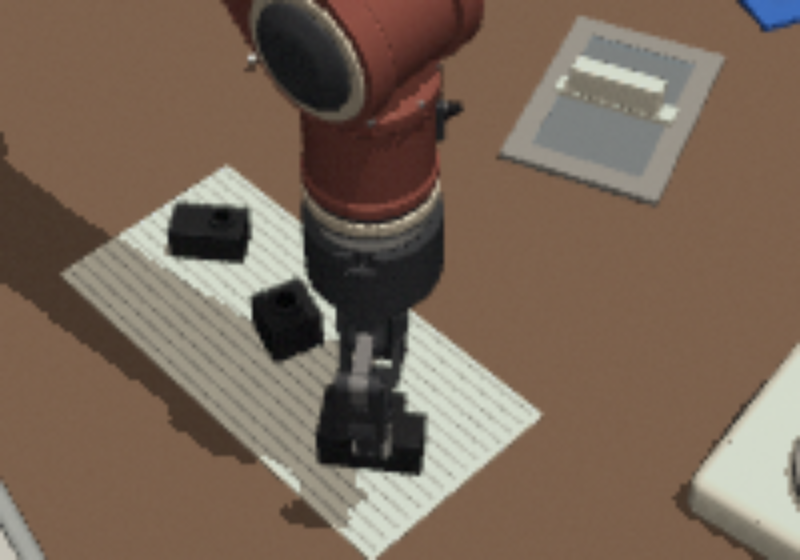

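Request:
arm_command([
  [[0.75, -0.2, 0.03, 0, 0], [0.75, 0, 0, 0, 0]],
])

```text
time: 2.95
eef_pos: [0.672, -0.0182, 0.0585]
eef_rot: [0.673, 0.239, -0.658, 0.24]
wrist_force: [1.4, -0.6, 0.0]
opening: 0.0638
```

Request:
arm_command([
  [[0.75, -0.05, 0, -0.1, 0], [0.75, 0, 0, 0, 0]],
])

```text
time: 3.15
eef_pos: [0.6716, -0.0182, 0.056]
eef_rot: [0.675, 0.239, -0.656, 0.241]
wrist_force: [0.0, -0.0, -0.3]
opening: 0.0639
```

```bash
python3 - <<'E'
from h import *
s,p,y,M=pose();print(p,np.degrees(y),M.round(4),s["joint_pos"].round(3),s["joint_velocities"].round(3),s["tau"].round(1),s["wrist_force"])
E
```

```text
[ 0.67155668 -0.01822089  0.05602764] -50.38914894043563 [[ 0.0258  0.6375 -0.77  ]
 [ 0.0063 -0.7703 -0.6376]
 [-0.9996  0.0116 -0.0239]] [ 0.07   0.828 -0.129  1.542  0.13   0.754 -0.99 ] [-0.    -0.018  0.001 -0.037  0.001 -0.002  0.001] [ -0.  -52.1  -1.4 -13.8   0.   -0.2  -0. ] [ 0.00261236 -0.03760996 -0.26134932]
```

Request:
arm_command([
  [[0.75, -0.02, 0, 0.5, 0], [0.75, 0, 0, 0.5, 0], [0.75, 0, 0, 0, 0]],
])

```text
time: 3.45
eef_pos: [0.6712, -0.0184, 0.1074]
eef_rot: [0.675, 0.238, -0.656, 0.241]
wrist_force: [1.0, 0.4, 0.0]
opening: 0.064
```

```bash
cat >> h.py <<'E'
def settle(k=4):
    for _ in range(k): r.capture("scene")
    s,p,y,M=pose();print("t",s["time"],p.round(4),"yaw",np.degrees(y).round(2),"tipdir",M[:,0].round(4),"jz",M[2,1].round(4),"F",s["wrist_force"].round(1),"op",round(s["opening"],4),"J",s["joint_pos"].round(3),"v",np.abs(s["joint_velocities"]).max().round(3))
E
python3 - <<'E'
from h import *
settle(0);settle(1);settle(1);settle(2)
E
```

```text
t 3.45 [ 0.6712 -0.0184  0.1074] yaw -50.4 tipdir [ 0.0261  0.0062 -0.9996] jz 0.0119 F [1.  0.4 0. ] op 0.064 J [ 0.075  0.764 -0.138  1.51   0.12   0.85  -0.982] v 0.038
t 3.5 [ 0.67   -0.0185  0.1056] yaw -50.4 tipdir [ 0.0228  0.0061 -0.9997] jz 0.0098 F [ 1.3 -0.1  0.9] op 0.0641 J [ 0.075  0.765 -0.138  1.512  0.12   0.849 -0.982] v 0.045
t 3.55 [ 0.6687 -0.0185  0.1041] yaw -50.39 tipdir [ 0.0196  0.006  -0.9998] jz 0.0078 F [-0.   0.6 -0.8] op 0.0641 J [ 0.075  0.767 -0.138  1.514  0.12   0.849 -0.982] v 0.031
t 3.65 [ 0.6676 -0.0185  0.1025] yaw -50.38 tipdir [ 0.0161  0.006  -0.9999] jz 0.0057 F [-0.5 -0.1 -0.4] op 0.0641 J [ 0.075  0.769 -0.138  1.516  0.12   0.849 -0.982] v 0.01
```

Request:
arm_command([
  [[0.75, 0, 0, -0.3, 0]],
])

```text
time: 3.75
eef_pos: [0.6688, -0.0185, 0.088]
eef_rot: [0.672, 0.239, -0.658, 0.24]
wrist_force: [1.1, -0.4, -0.1]
opening: 0.0639
```

```bash
python3 - <<'E'
from h import *
settle(0);settle(2);settle(2)
E
```

```text
t 3.75 [ 0.6688 -0.0185  0.088 ] yaw -50.39 tipdir [ 0.0196  0.006  -0.9998] jz 0.0078 F [ 1.1 -0.4 -0.1] op 0.0639 J [ 0.074  0.786 -0.135  1.526  0.123  0.818 -0.984] v 0.314
t 3.85 [ 0.6648 -0.0186  0.0835] yaw -50.38 tipdir [ 0.0086  0.0059 -0.9999] jz 0.0009 F [-1.1 -0.4 -1. ] op 0.0639 J [ 0.073  0.791 -0.135  1.531  0.123  0.82  -0.984] v 0.023
t 3.95 [ 0.6664 -0.0185  0.0855] yaw -50.38 tipdir [ 0.0125  0.006  -0.9999] jz 0.0033 F [0.  0.7 0.9] op 0.0643 J [ 0.074  0.789 -0.135  1.528  0.123  0.82  -0.984] v 0.023
```

Request:
arm_command([
  [[0.75, 0, 0, 0.3, 0]],
])

```text
time: 4.05
eef_pos: [0.6647, -0.0185, 0.0985]
eef_rot: [0.668, 0.241, -0.662, 0.239]
wrist_force: [-0.4, -0.6, -0.5]
opening: 0.0643
```

```bash
python3 - <<'E'
from h import *
settle(0);settle(2);settle(2)
E
```

```text
t 4.05 [ 0.6647 -0.0185  0.0985] yaw -50.37 tipdir [ 0.0071  0.006  -1.    ] jz -0.0001 F [-0.4 -0.6 -0.5] op 0.0643 J [ 0.075  0.773 -0.137  1.519  0.12   0.85  -0.982] v 0.309
t 4.15 [ 0.6682 -0.0184  0.103 ] yaw -50.38 tipdir [ 0.0172  0.0061 -0.9998] jz 0.0063 F [ 0.4 -0.3  0.9] op 0.0639 J [ 0.075  0.768 -0.138  1.515  0.12   0.85  -0.982] v 0.026
t 4.25 [ 0.6673 -0.0185  0.1019] yaw -50.38 tipdir [ 0.0152  0.0061 -0.9999] jz 0.005 F [ 0.5 -0.5 -0.4] op 0.0644 J [ 0.075  0.769 -0.138  1.516  0.12   0.849 -0.982] v 0.015
```

Request:
arm_command([
  [[0.75, 0.02, 0, -0.4, 0]],
])

```text
time: 4.35
eef_pos: [0.6708, -0.0185, 0.0851]
eef_rot: [0.673, 0.239, -0.657, 0.24]
wrist_force: [-0.1, 0.6, 0.2]
opening: 0.0639
```

```bash
python3 - <<'E'
from h import *
settle(2)
E
```

```text
t 4.45 [ 0.6665 -0.0186  0.08  ] yaw -50.37 tipdir [ 0.0107  0.0059 -0.9999] jz 0.0023 F [ 0.4  1.  -0.3] op 0.064 J [ 0.073  0.797 -0.134  1.529  0.124  0.813 -0.985] v 0.027
```

Request:
arm_command([
  [[0.75, 0, 0, -0.3, 0]],
])

```text
time: 4.55
eef_pos: [0.6684, -0.0185, 0.0669]
eef_rot: [0.671, 0.24, -0.659, 0.24]
wrist_force: [1.3, -0.3, 0.6]
opening: 0.0644
```

```bash
python3 - <<'E'
from h import *
settle(2);settle(2)
E
```

```text
t 4.65 [ 0.6646 -0.0187  0.0626] yaw -50.38 tipdir [ 0.0056  0.0058 -1.    ] jz -0.0009 F [-0.8 -1.2 -1.2] op 0.0639 J [ 0.072  0.818 -0.131  1.541  0.128  0.785 -0.988] v 0.019
t 4.75 [ 0.6661 -0.0186  0.0644] yaw -50.38 tipdir [ 0.0093  0.0059 -0.9999] jz 0.0014 F [ 0.8 -0.2  0.5] op 0.064 J [ 0.072  0.816 -0.132  1.539  0.128  0.785 -0.988] v 0.019
```

Request:
arm_command([
  [[0.75, 0.05, 0.01, -0.3, 0]],
])

```text
time: 4.85
eef_pos: [0.6709, -0.0182, 0.0516]
eef_rot: [0.671, 0.24, -0.659, 0.239]
wrist_force: [0.3, 1.4, 0.3]
opening: 0.0642
```

```bash
python3 - <<'E'
from h import *
settle(2)
E
```

```text
t 4.95 [ 0.6674 -0.018   0.0473] yaw -50.37 tipdir [ 0.0059  0.006  -1.    ] jz -0.0009 F [-0.8  0.1 -0.2] op 0.0638 J [ 0.069  0.841 -0.129  1.54   0.13   0.762 -0.99 ] v 0.023
```

Request:
arm_command([
  [[0.75, 0.04, 0, -0.18, 0]],
])

```text
time: 5.05
eef_pos: [0.6704, -0.0179, 0.0389]
eef_rot: [0.669, 0.241, -0.662, 0.239]
wrist_force: [0.3, 0.1, 0.6]
opening: 0.064
```

```bash
python3 - <<'E'
from h import *
settle(2);settle(2)
E
```

```text
t 5.15 [ 0.6684 -0.018   0.0365] yaw -50.36 tipdir [ 0.0028  0.0059 -1.    ] jz -0.0028 F [-1.2 -0.2 -0.9] op 0.0642 J [ 0.068  0.858 -0.127  1.539  0.132  0.75  -0.991] v 0.019
t 5.25 [ 0.6692 -0.018   0.0378] yaw -50.36 tipdir [ 0.005  0.006 -1.   ] jz -0.0014 F [ 0.4 -0.6  0.3] op 0.0641 J [ 0.068  0.856 -0.127  1.538  0.132  0.751 -0.991] v 0.011
```

Request:
arm_command([
  [[0.75, 0, 0, 0.06, 0]],
])

```text
time: 5.35
eef_pos: [0.6691, -0.018, 0.0407]
eef_rot: [0.667, 0.241, -0.663, 0.238]
wrist_force: [0.0, -0.6, -0.2]
opening: 0.0642
```

```bash
python3 - <<'E'
from h import *
settle(4)
E
```

```text
t 5.55 [ 0.6696 -0.018   0.0414] yaw -50.37 tipdir [ 0.0061  0.006  -1.    ] jz -0.0007 F [-0.4 -0.   1.3] op 0.064 J [ 0.068  0.852 -0.128  1.536  0.132  0.756 -0.991] v 0.003
```

Request:
arm_command([
  [[0.3, 0, 0, 0, 0], [0.1, 0, 0, 0, 0], [0.1, 0, 0, 0, 0], [0.1, 0, 0, 0, 0]],
], grip_force=40)

```text
time: 5.95
eef_pos: [0.6697, -0.018, 0.0419]
eef_rot: [0.668, 0.241, -0.662, 0.239]
wrist_force: [-0.1, 0.6, 0.4]
opening: 0.0085
```

```bash
python3 - <<'E'
from h import *
settle(4)
E
```

```text
t 6.15 [ 0.6697 -0.018   0.0419] yaw -50.37 tipdir [ 0.0068  0.0059 -1.    ] jz -0.0002 F [-0.3  0.7  0.2] op 0.0087 J [ 0.068  0.851 -0.128  1.536  0.132  0.756 -0.991] v 0.002
```

```bash
python3 - <<'E'
from h import *
a,_=r.capture("scene");b,_=r.capture("top")
cv2.imwrite("pics/m.png",np.hstack([cv2.resize(a[220:320,270:370,::-1],(400,400),interpolation=cv2.INTER_CUBIC),cv2.resize(b[90:190,310:410,::-1],(400,400),interpolation=cv2.INTER_CUBIC)]))
E
```

```text
(no output)
```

View pics/m.png

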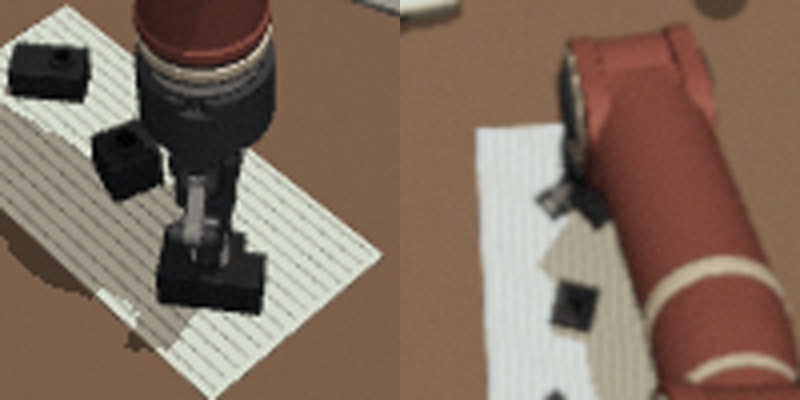

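```bash
python3 - <<'E'
from h import *
s,p,y,M=pose()
for e in(0,.022,.003): print(e,proj("scene",[p+e*M[:,0]]))
a,d=r.capture("scene")
P_=P["scene"];T=P_["world_from_camera"]
def pt(u,v):
    z=d[v,u];return (T[:3,:3]@np.array([(u-P_["cx"])/P_["fx"]*z,(v-P_["cy"])/P_["fy"]*z,z])+T[:3,3]).round(4)
for v in range(262,296,2): print(v,[list(pt(u,v)) for u in(314,318,322,328)])
cv2.imwrite("pics/m2.png",cv2.convertScaleAbs(cv2.resize(a[255:305,300:345,::-1],None,fx=12,fy=12,interpolation=cv2.INTER_CUBIC),alpha=2,beta=20))
E
```

```text
0 [[322.73524718 281.24978948]]
0.022 [[322.95582588 286.65985755]]
0.003 [[322.76571645 281.99710029]]
262 [[np.float64(0.6708), np.float64(-0.0434), np.float64(0.1375)], [np.float64(0.6929), np.float64(-0.0504), np.float64(0.1635)], [np.float64(0.6987), np.float64(-0.044), np.float64(0.1633)], [np.float64(0.6953), np.float64(-0.0235), np.float64(0.1429)]]
264 [[np.float64(0.6722), np.float64(-0.0448), np.float64(0.133)], [np.float64(0.6923), np.float64(-0.0501), np.float64(0.1558)], [np.float64(0.7005), np.float64(-0.0458), np.float64(0.1597)], [np.float64(0.6945), np.float64(-0.0228), np.float64(0.1347)]]
266 [[np.float64(0.6716), np.float64(-0.0446), np.float64(0.1252)], [np.float64(0.6943), np.float64(-0.052), np.float64(0.1525)], [np.float64(0.7025), np.float64(-0.0476), np.float64(0.1562)], [np.float64(0.6952), np.float64(-0.0235), np.float64(0.1288)]]
268 [[np.float64(0.671), np.float64(-0.0443), np.float64(0.1171)], [np.float64(0.6961), np.float64(-0.0537), np.float64(0.1487)], [np.float64(0.7008), np.float64(-0.0463), np.float64(0.1466)], [np.float64(0.6959), np.float64(-0.
[... 2654 characters left out ...]
np.float64(0.6762), np.float64(-0.0395), np.float64(0.0334)], [np.float64(0.6829), np.float64(-0.0327), np.float64(0.0337)], [np.float64(0.6936), np.float64(-0.0229), np.float64(0.0354)]]
292 [[np.float64(0.6685), np.float64(-0.046), np.float64(0.0234)], [np.float64(0.6749), np.float64(-0.0387), np.float64(0.0229)], [np.float64(0.6838), np.float64(-0.0336), np.float64(0.0273)], [np.float64(0.6944), np.float64(-0.0237), np.float64(0.0288)]]
294 [[np.float64(0.6672), np.float64(-0.0452), np.float64(0.0129)], [np.float64(0.6753), np.float64(-0.0393), np.float64(0.0157)], [np.float64(0.6843), np.float64(-0.0342), np.float64(0.0202)], [np.float64(0.6947), np.float64(-0.0241), np.float64(0.0213)]]
```

View pics/m2.png

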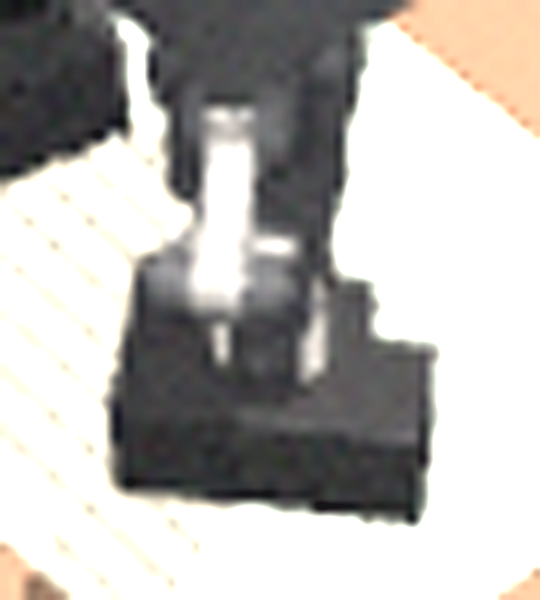

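Request:
arm_command([
  [[0.1, 0, 0, 1, 0], [0.1, 0, 0, 0.5, 0]],
])

```text
time: 6.5
eef_pos: [0.6659, -0.018, 0.1126]
eef_rot: [-0.664, -0.242, 0.666, -0.237]
wrist_force: [1.7, 0.2, 0.5]
opening: 0.0083
```

```bash
cat >> h.py <<'E'
def cloud(n):
    im,d=r.capture(n);p=P[n];v,u=np.mgrid[0:400,0:640];T=p["world_from_camera"]
    X=np.stack([(u-p["cx"])/p["fx"]*d,(v-p["cy"])/p["fy"]*d,d],-1)@T[:3,:3].T+T[:3,3];X[d==0]=np.nan
    return im[:,:,::-1].copy(),X
E
python3 - <<'E'
from h import *
settle(4)
s,p,y,M=pose()
for n in("scene","top"):
    im,X=cloud(n);L=(X-p)@M   # tool frame
    m=(np.abs(L[...,1])<.07)&(np.abs(L[...,2])<.06)&(X[...,2]>.045)&(L[...,0]>-.15)
    print(n,m.sum());l=L[m]
    for a in np.arange(-.12,.05,.01):
        k=(l[:,0]>=a)&(l[:,0]<a+.01)
        if k.sum()>2: print(round(a,3),k.sum(),l[k].min(0).round(3)[1:],l[k].max(0).round(3)[1:])
    if n=="scene":
        uv=proj(n,[p+.022*M[:,0],p]);print(uv);c=uv[0].astype(int);cv2.imwrite("pics/lift.png",cv2.convertScaleAbs(cv2.resize(im[c[1]-40:c[1]+40,c[0]-40:c[0]+40],None,fx=7,fy=7,interpolation=cv2.INTER_CUBIC),alpha=2,beta=20))
E
```

```text
t 6.7 [ 0.6633 -0.0183  0.109 ] yaw -50.35 tipdir [-0.0116  0.0057 -0.9999] jz -0.0117 F [-0.   0.5 -0.8] op 0.0086 J [ 0.075  0.767 -0.14   1.497  0.116  0.897 -0.979] v 0.027
scene 680
-0.12 47 [ 0.019 -0.016] [0.046 0.011]
-0.11 78 [ 0.012 -0.019] [0.054 0.019]
-0.1 110 [ 0.01  -0.019] [0.067 0.018]
-0.09 37 [-0.009 -0.017] [0.065 0.016]
-0.08 33 [-0.007 -0.017] [0.059 0.016]
-0.07 33 [-0.01  -0.017] [0.051 0.017]
-0.06 17 [ 0.011 -0.014] [0.045 0.011]
-0.05 7 [ 0.013 -0.014] [ 0.036 -0.002]
-0.04 3 [-0.003 -0.011] [ 0.014 -0.002]
-0.03 14 [-0.002 -0.011] [0.023 0.007]
-0.02 27 [-0.002 -0.011] [0.021 0.01 ]
-0.01 11 [-0.003 -0.01 ] [0.019 0.01 ]
[[320.50976464 268.00097125]
 [320.35917985 262.15710838]]
top 129
-0.12 11 [-0.043 -0.011] [-0.038  0.009]
-0.11 18 [-0.052 -0.006] [-0.039  0.008]
-0.1 42 [-0.064 -0.015] [-0.032  0.011]
-0.09 10 [-0.05  -0.012] [-0.041  0.009]
-0.08 6 [-0.047 -0.012] [-0.037  0.011]
-0.07 3 [-0.049  0.005] [-0.031  0.01 ]
-0.06 6 [-0.036  0.005] [-0.02  0.01]
```

View pics/lift.png

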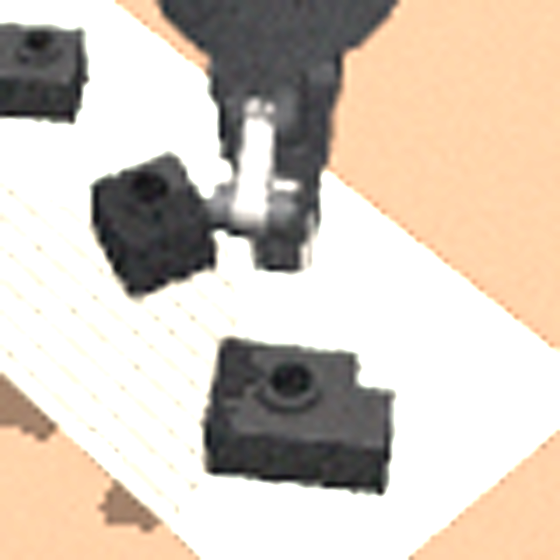

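Request:
arm_command([
  [[0.53, 0.06, 0, 0, 0], [0.53, 0, 0, 0, 0], [0.53, 0, 0, 0, 0]],
])

```text
time: 7.1
eef_pos: [0.6637, -0.0183, 0.1039]
eef_rot: [-0.659, -0.244, 0.671, -0.235]
wrist_force: [-0.4, -0.4, -0.7]
opening: 0.0455
```

```bash
python3 - <<'E'
from h import *
settle(4)
s,p,y,M=pose()
im,X=cloud("scene");L=(X-p)@M
m=(L[...,1]>.0)&(np.abs(L[...,1])<.06)&(np.abs(L[...,2])<.016)&(X[...,2]>.06)&(L[...,0]>-.05)
v,u=np.where(m)
for vv in np.unique(v): 
    k=m[vv];print(vv,k.sum(),np.median(L[vv][k],0).round(4))
uv=proj("scene",[p+.0*M[:,0]+.03*M[:,1]]);print(uv);c=uv[0].astype(int);cv2.imwrite("pics/lift2.png",cv2.convertScaleAbs(cv2.resize(im[c[1]-30:c[1]+30,c[0]-30:c[0]+30],None,fx=9,fy=9,interpolation=cv2.INTER_CUBIC),alpha=2,beta=20));print(c)
E
```

```text
t 7.3 [ 0.664  -0.0183  0.1046] yaw -50.35 tipdir [-0.0196  0.0056 -0.9998] jz -0.0168 F [-0.  -0.1 -0.1] op 0.0452 J [ 0.074  0.776 -0.139  1.49   0.116  0.903 -0.978] v 0.006
261 1 [-0.0467  0.0277 -0.0121]
264 1 [-0.0496  0.0384 -0.0114]
265 1 [-0.0458  0.0382 -0.0113]
266 1 [-0.0336  0.0316 -0.0103]
269 2 [-0.0355  0.0428  0.    ]
270 9 [-0.0255  0.0382 -0.    ]
271 10 [-0.0205  0.0375 -0.0011]
272 10 [-0.0171  0.0367 -0.0006]
273 9 [-0.0143  0.0373 -0.002 ]
274 3 [-0.0088  0.0357 -0.0062]
[[318.68998796 274.01268963]]
[318 274]
```

View pics/lift2.png

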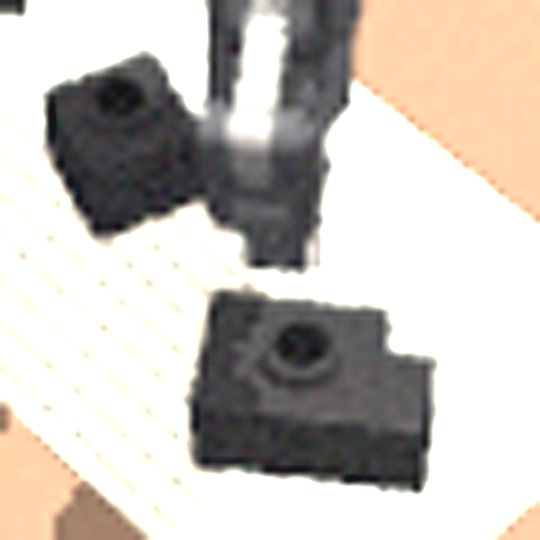

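Request:
arm_command([
  [[0.75, 0, 0, -0.5, 0], [0.75, 0, 0, -0.4, 0], [0.75, 0, 0, 0, 0]],
])

```text
time: 7.65
eef_pos: [0.6654, -0.0183, 0.0604]
eef_rot: [-0.661, -0.243, 0.67, -0.236]
wrist_force: [-1.2, -1.1, 1.1]
opening: 0.0643
```

```bash
python3 - <<'E'
from h import *
settle(0);settle(2);settle(2)
E
```

```text
t 7.65 [ 0.6654 -0.0183  0.0604] yaw -50.35 tipdir [-0.0151  0.0056 -0.9999] jz -0.0139 F [-1.2 -1.1  1.1] op 0.0643 J [ 0.071  0.83  -0.132  1.519  0.126  0.816 -0.986] v 0.028
t 7.75 [ 0.6673 -0.0183  0.063 ] yaw -50.36 tipdir [-0.0102  0.0057 -0.9999] jz -0.0109 F [-0.6  0.3 -0.3] op 0.0641 J [ 0.071  0.827 -0.133  1.516  0.126  0.816 -0.986] v 0.021
t 7.85 [ 0.6682 -0.0182  0.0641] yaw -50.36 tipdir [-0.0078  0.0057 -1.    ] jz -0.0094 F [ 0.9 -0.   0.5] op 0.064 J [ 0.071  0.826 -0.133  1.515  0.126  0.816 -0.986] v 0.007
```

Request:
arm_command([
  [[0.75, 0.02, 0, -0.4, 0], [0.75, 0, 0, -0.2, 0]],
])

```text
time: 8.05
eef_pos: [0.6723, -0.0182, 0.0379]
eef_rot: [0.666, 0.241, -0.664, 0.238]
wrist_force: [-0.3, 0.5, -0.6]
opening: 0.0637
```

```bash
python3 - <<'E'
from h import *
settle(0);settle(2);settle(2)
E
```

```text
t 8.05 [ 0.6723 -0.0182  0.0379] yaw -50.37 tipdir [ 0.001   0.0058 -1.    ] jz -0.0038 F [-0.3  0.5 -0.6] op 0.0637 J [ 0.068  0.862 -0.128  1.524  0.132  0.764 -0.99 ] v 0.178
t 8.15 [ 0.6722 -0.0182  0.0378] yaw -50.37 tipdir [ 3.0e-04  5.8e-03 -1.0e+00] jz -0.0043 F [-0.4  0.2  0.4] op 0.0642 J [ 0.068  0.862 -0.128  1.523  0.132  0.764 -0.99 ] v 0.016
t 8.25 [ 0.673  -0.0181  0.0388] yaw -50.37 tipdir [ 0.0022  0.0059 -1.    ] jz -0.0031 F [ 0.4 -0.4 -0.2] op 0.0642 J [ 0.068  0.861 -0.128  1.522  0.132  0.765 -0.99 ] v 0.005
```

Request:
arm_command([
  [[0.75, -0.07, 0, -0.3, 0]],
])

```text
time: 8.35
eef_pos: [0.6725, -0.0181, 0.0268]
eef_rot: [0.669, 0.24, -0.661, 0.239]
wrist_force: [-0.2, 0.6, 0.3]
opening: 0.0639
```

```bash
python3 - <<'E'
from h import *
settle(4)
E
```

```text
t 8.55 [ 0.6697 -0.0182  0.0244] yaw -50.37 tipdir [ 0.0025  0.0059 -1.    ] jz -0.0029 F [-0.2  0.8  0.4] op 0.0641 J [ 0.067  0.876 -0.125  1.539  0.135  0.732 -0.993] v 0.014
```

Request:
arm_command([
  [[0.75, 0, 0, -0.18, 0]],
])

```text
time: 8.65
eef_pos: [0.6716, -0.0181, 0.0174]
eef_rot: [0.668, 0.241, -0.662, 0.239]
wrist_force: [0.3, 0.2, -0.6]
opening: 0.0642
```

```bash
python3 - <<'E'
from h import *
settle(4)
E
```

```text
t 8.85 [ 0.6696 -0.0181  0.0152] yaw -50.37 tipdir [ 0.0023  0.0059 -1.    ] jz -0.0031 F [-0.3 -1.1 -0.2] op 0.064 J [ 0.066  0.888 -0.123  1.542  0.137  0.717 -0.995] v 0.008
```

Good position; close.

Request:
arm_command([
  [[0.2, 0, 0, 0, 0], [0.2, 0, 0, 0, 0], [0.2, 0, 0, 0, 0], [0.2, 0, 0, 0, 0]],
], grip_force=40)

```text
time: 9.25
eef_pos: [0.6705, -0.0181, 0.0163]
eef_rot: [0.667, 0.241, -0.663, 0.238]
wrist_force: [-0.1, -0.3, -0.7]
opening: 0.0388
```

```bash
python3 - <<'E'
from h import *
settle(4)
a=cv2.cvtColor(r.capture("scene")[0],cv2.COLOR_RGB2BGR)
cv2.imwrite("pics/g1.png",cv2.convertScaleAbs(cv2.resize(a[245:315,285:355],(560,560),interpolation=cv2.INTER_CUBIC),alpha=1.8,beta=20))
E
```

```text
t 9.45 [ 0.6703 -0.0181  0.0162] yaw -50.37 tipdir [ 0.0038  0.006  -1.    ] jz -0.0022 F [-0.6  2.  -1.2] op 0.0393 J [ 0.066  0.887 -0.124  1.541  0.137  0.717 -0.995] v 0.001
```

View pics/g1.png

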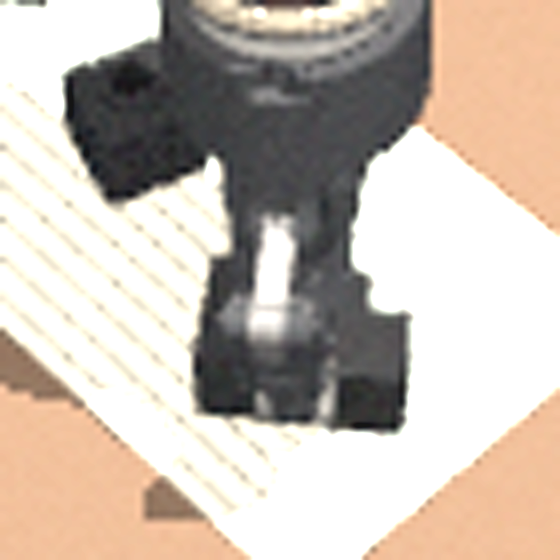

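Request:
arm_command([
  [[0.2, 0, 0, 0.3, 0], [0.2, 0, 0, 0.7, 0], [0.2, 0, 0, 0.9, 0], [0.2, 0, 0, 0.8, 0]],
])

```text
time: 9.9
eef_pos: [0.6643, -0.0181, 0.1501]
eef_rot: [-0.662, -0.243, 0.669, -0.236]
wrist_force: [0.9, 1.0, -1.1]
opening: 0.0395
```

```bash
python3 - <<'E'
from h import *
settle(4)
E
```

```text
t 10.1 [ 0.665  -0.0182  0.1498] yaw -50.36 tipdir [-0.0095  0.0058 -0.9999] jz -0.0105 F [ 0.6 -0.  -0.6] op 0.0389 J [ 0.078  0.724 -0.145  1.457  0.109  0.978 -0.972] v 0.049
```

Request:
arm_command([
  [[0.2, -0.1, -0.5, 0.1, -0.5], [0.2, -0.12, -0.85, 0.1, -0.9], [0.2, -0.12, -0.85, 0, -0.9], [0.2, -0.12, -0.85, 0, -0.9], [0.2, -0.12, -0.85, 0, -0.9]],
])

```text
time: 10.6
eef_pos: [0.6297, -0.2098, 0.1542]
eef_rot: [-0.702, -0.046, 0.71, -0.03]
wrist_force: [1.2, -0.6, -1.0]
opening: 0.039
```

```bash
python3 - <<'E'
from h import *
settle(3)
E
```

```text
t 10.75 [ 0.628  -0.2149  0.1538] yaw -84.08 tipdir [-0.0152  0.018  -0.9997] jz -0.0194 F [ 0.6  0.5 -0.6] op 0.0391 J [ 0.302  0.718  0.002  1.451 -0.017  0.993 -1.155] v 0.107
```

Request:
arm_command([
  [[0.2, 0, -0.7, 0, -0.7], [0.2, 0, -0.8, 0, -0.7], [0.2, 0, -0.5, 0, -0.4]],
])

```text
time: 11.05
eef_pos: [0.6278, -0.3074, 0.1505]
eef_rot: [-0.699, 0.04, 0.711, 0.063]
wrist_force: [0.2, -0.5, -0.4]
opening: 0.039
```

```bash
python3 - <<'E'
from h import *
settle(3);settle(3)
E
```

```text
t 11.2 [ 0.6272 -0.3075  0.1502] yaw -98.35 tipdir [-0.0146  0.0335 -0.9993] jz -0.031 F [-1.2  0.  -1.3] op 0.039 J [ 0.405  0.78   0.059  1.329 -0.075  1.062 -1.231] v 0.062
t 11.35 [ 0.6294 -0.3027  0.1511] yaw -97.98 tipdir [-0.0123  0.0364 -0.9993] jz -0.0344 F [-0.5  0.7 -1.1] op 0.0393 J [ 0.401  0.779  0.055  1.329 -0.076  1.062 -1.231] v 0.009
```

Request:
arm_command([
  [[0.2, 0, -0.5, 0, -0.1]],
])

```text
time: 11.45
eef_pos: [0.632, -0.3199, 0.1512]
eef_rot: [-0.7, 0.035, 0.71, 0.066]
wrist_force: [1.1, 1.0, -1.2]
opening: 0.0391
```

```bash
python3 - <<'E'
from h import *
settle(0);settle(1);settle(1);settle(1);settle(1)
E
```

```text
t 11.45 [ 0.632  -0.3199  0.1512] yaw -98.24 tipdir [-0.0107  0.0437 -0.999 ] jz -0.0417 F [ 1.1  1.  -1.2] op 0.0391 J [ 0.427  0.796  0.052  1.291 -0.08   1.086 -1.212] v 0.428
t 11.5 [ 0.6298 -0.3291  0.1509] yaw -98.72 tipdir [-0.0113  0.0347 -0.9993] jz -0.0326 F [-0.4 -4.5 -0.6] op 0.0393 J [ 0.433  0.798  0.059  1.286 -0.077  1.085 -1.211] v 0.082
t 11.55 [ 0.6287 -0.3295  0.1509] yaw -98.85 tipdir [-0.0126  0.0342 -0.9993] jz -0.0318 F [-1.2 -1.3  0.2] op 0.0392 J [ 0.433  0.798  0.061  1.288 -0.077  1.085 -1.213] v 0.029
t 11.6 [ 0.6289 -0.3279  0.1509] yaw -98.81 tipdir [-0.0126  0.0363 -0.9993] jz -0.0339 F [ 0.3 -0.4 -0.4] op 0.0388 J [ 0.432  0.797  0.059  1.289 -0.078  1.085 -1.213] v 0.028
t 11.65 [ 0.6294 -0.3265  0.1509] yaw -98.74 tipdir [-0.0122  0.0378 -0.9992] jz -0.0355 F [-0.1  1.4 -1.6] op 0.0388 J [ 0.431  0.797  0.058  1.29  -0.079  1.085 -1.213] v 0.021
```

Request:
arm_command([
  [[0.2, 0, 0.6, 0, 0], [0.2, 0, 0.8, 0, 0], [0.2, 0, 0.4, 0, 0], [0.2, 0, 0, 0, 0]],
])

```text
time: 12.05
eef_pos: [0.6293, -0.2278, 0.151]
eef_rot: [-0.7, 0.037, 0.71, 0.066]
wrist_force: [0.6, -0.3, -0.4]
opening: 0.0388
```

```bash
python3 - <<'E'
from h import *
settle(0);settle(3);settle(3)
E
```

```text
t 12.05 [ 0.6293 -0.2278  0.151 ] yaw -98.44 tipdir [-0.0121  0.042  -0.999 ] jz -0.0398 F [ 0.6 -0.3 -0.4] op 0.0388 J [ 0.301  0.733  0.055  1.431 -0.086  1.006 -1.328] v 0.021
t 12.2 [ 0.6284 -0.2349  0.1509] yaw -98.88 tipdir [-0.0119  0.0364 -0.9993] jz -0.0341 F [ 0.  -0.3  0. ] op 0.0392 J [ 0.306  0.734  0.061  1.428 -0.084  1.006 -1.328] v 0.03
t 12.35 [ 0.6277 -0.2365  0.1506] yaw -99.05 tipdir [-0.0124  0.0363 -0.9993] jz -0.0338 F [-0.6 -0.8 -1. ] op 0.0388 J [ 0.308  0.735  0.062  1.428 -0.084  1.006 -1.328] v 0.007
```

Request:
arm_command([
  [[0.2, 0, 0.6, 0, 0], [0.2, 0, -0.6, 0, 0]],
])

```text
time: 12.55
eef_pos: [0.6294, -0.2327, 0.1502]
eef_rot: [-0.7, 0.04, 0.71, 0.069]
wrist_force: [2.5, 2.1, -0.7]
opening: 0.0389
```

```bash
python3 - <<'E'
from h import *
settle(0);settle(3);settle(3)
E
```

```text
t 12.55 [ 0.6294 -0.2327  0.1502] yaw -98.9 tipdir [-0.0114  0.0413 -0.9991] jz -0.039 F [ 2.5  2.1 -0.7] op 0.0389 J [ 0.307  0.736  0.056  1.427 -0.086  1.006 -1.329] v 0.564
t 12.7 [ 0.6247 -0.2508  0.1502] yaw -100.07 tipdir [-0.0133  0.0248 -0.9996] jz -0.022 F [ 0.  -1.1 -1.6] op 0.0394 J [ 0.318  0.738  0.073  1.423 -0.08   1.005 -1.33 ] v 0.043
t 12.85 [ 0.626  -0.2456  0.1502] yaw -99.75 tipdir [-0.0126  0.0298 -0.9995] jz -0.0272 F [ 0.7  0.2 -0.8] op 0.0393 J [ 0.315  0.737  0.068  1.425 -0.082  1.005 -1.33 ] v 0.018
```

Request:
arm_command([
  [[0.2, 0, 0.6, 0, 0], [0.2, 0, -0.8, 0, 0]],
])

```text
time: 13.05
eef_pos: [0.6295, -0.2434, 0.1497]
eef_rot: [-0.7, 0.041, 0.71, 0.07]
wrist_force: [2.6, 2.8, -1.7]
opening: 0.0389
```

```bash
python3 - <<'E'
from h import *
settle(2)
E
```

```text
t 13.15 [ 0.6235 -0.2675  0.1501] yaw -100.48 tipdir [-0.0133  0.0181 -0.9997] jz -0.0154 F [-1.5 -2.3 -0.6] op 0.0392 J [ 0.337  0.745  0.078  1.408 -0.076  1.011 -1.318] v 0.033
```

Request:
arm_command([
  [[0.2, 0, -0.7, 0, 0]],
])

```text
time: 13.25
eef_pos: [0.6261, -0.2953, 0.1501]
eef_rot: [-0.699, 0.053, 0.709, 0.07]
wrist_force: [1.8, 2.3, -0.6]
opening: 0.039
```

```bash
python3 - <<'E'
from h import *
settle(2);settle(1);settle(3)
E
```

```text
t 13.35 [ 0.6213 -0.3101  0.1501] yaw -100.9 tipdir [-0.0145  0.011  -0.9998] jz -0.0081 F [-0.8 -1.2 -0.6] op 0.0391 J [ 0.39   0.769  0.083  1.355 -0.071  1.038 -1.274] v 0.039
t 13.4 [ 0.622  -0.3069  0.15  ] yaw -100.79 tipdir [-0.0141  0.0148 -0.9998] jz -0.0119 F [-1.3 -0.3 -0.5] op 0.0393 J [ 0.388  0.769  0.08   1.356 -0.073  1.039 -1.275] v 0.06
t 13.55 [ 0.624  -0.3011  0.15  ] yaw -100.41 tipdir [-0.013   0.0198 -0.9997] jz -0.0171 F [ 1.1  0.4 -0.3] op 0.0391 J [ 0.385  0.768  0.075  1.358 -0.075  1.039 -1.275] v 0.011
```

Request:
arm_command([
  [[0.2, 0, -0.6, 0, 0.14]],
])

```text
time: 13.65
eef_pos: [0.6271, -0.3226, 0.1502]
eef_rot: [-0.7, 0.044, 0.71, 0.063]
wrist_force: [0.7, 1.4, -1.9]
opening: 0.0392
```

```bash
python3 - <<'E'
from h import *
settle(2)
E
```

```text
t 13.75 [ 0.6229 -0.3348  0.1499] yaw -99.45 tipdir [-0.014   0.0154 -0.9998] jz -0.0129 F [-0.8 -1.7 -0.8] op 0.039 J [ 0.429  0.791  0.073  1.307 -0.067  1.066 -1.222] v 0.032
```

Request:
arm_command([
  [[0.2, 0.06, 0.02, -0.3, 0.14]],
])

```text
time: 13.85
eef_pos: [0.6275, -0.3342, 0.137]
eef_rot: [-0.702, 0.047, 0.709, 0.056]
wrist_force: [0.3, 0.1, -0.6]
opening: 0.039
```

```bash
python3 - <<'E'
from h import *
settle(2);settle(2)
E
```

```text
t 13.95 [ 0.6252 -0.331   0.1319] yaw -98.2 tipdir [-0.0185  0.0192 -0.9996] jz -0.0163 F [-0.   0.7 -1. ] op 0.0385 J [ 0.428  0.811  0.064  1.318 -0.064  1.04  -1.208] v 0.025
t 14.05 [ 0.626  -0.3315  0.1336] yaw -98.21 tipdir [-0.0162  0.0177 -0.9997] jz -0.0152 F [ 0.8 -0.4  0.2] op 0.0389 J [ 0.427  0.81   0.065  1.316 -0.064  1.041 -1.208] v 0.019
```

```bash
cat >> h.py <<'E'
QC=np.array([.6072,-.3294,-.162])
def overlay(name,dz=-.011,sc=6,half=50):
    s,p,y,M=pose();yaw=y+np.pi/2
    if yaw<-1.6: yaw+=np.pi
    q=[p[0],p[1],yaw];out=[]
    for n in("scene","top"):
        im=cv2.cvtColor(r.capture(n)[0],cv2.COLOR_RGB2BGR)
        c=proj(n,[[p[0],p[1],p[2]]])[0].astype(int);x0,y0=c-half
        y0=min(max(y0,0),400-2*half)
        a=cv2.resize(im[y0:y0+2*half,x0:x0+2*half],None,fx=sc,fy=sc,interpolation=cv2.INTER_CUBIC);a=cv2.convertScaleAbs(a,alpha=1.5,beta=15)
        def pl(poly,qq,z,col):
            uv=((proj(n,place(poly,qq,z))+.5-[x0,y0])*sc-.5).round().astype(np.int32);cv2.polylines(a,[uv],True,col,1)
        pl(CLEAN[3],QC,0,(0,255,0));pl(step(64,40,14,0),q,p[2]+dz,(0,0,255));pl(step(64,40,14,30),q,p[2]+dz,(255,0,0))
        out.append(a)
    w=400
    out=[cv2.resize(o,(w,w)) for o in out]
    cv2.imwrite(f"pics/{name}.png",np.hstack(out))
E
python3 - <<'E'
from h import *
overlay("ov1",half=32)
E
```

```text
(no output)
```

View pics/ov1.png

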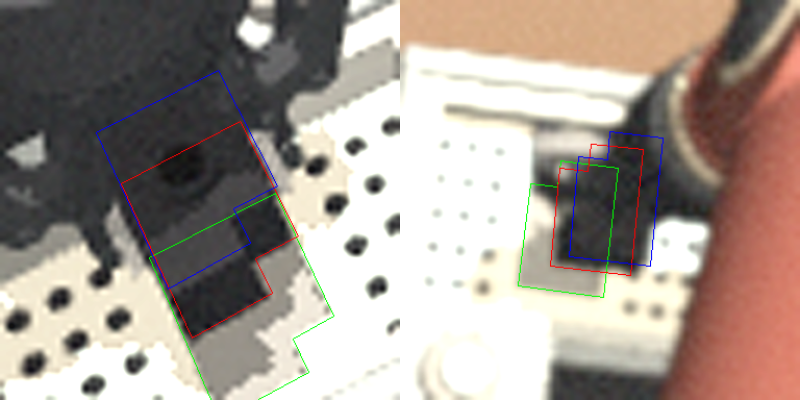

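Request:
arm_command([
  [[0.2, -0.02, -0.01, -0.4, -0.13], [0.2, 0, 0, -0.1, 0]],
])

```text
time: 14.35
eef_pos: [0.6269, -0.3324, 0.1114]
eef_rot: [-0.701, 0.052, 0.709, 0.062]
wrist_force: [-0.5, 0.2, -1.0]
opening: 0.039
```

```bash
python3 - <<'E'
from h import *
settle(4)
E
```

```text
t 14.55 [ 0.6288 -0.3338  0.1143] yaw -99.23 tipdir [-0.005   0.012  -0.9999] jz -0.011 F [0.8 0.6 0.2] op 0.039 J [ 0.427  0.829  0.068  1.334 -0.07   0.991 -1.22 ] v 0.005
```

Request:
arm_command([
  [[0.2, -0.08, 0.03, -0.4, 0]],
])

```text
time: 14.65
eef_pos: [0.628, -0.334, 0.0985]
eef_rot: [0.706, -0.054, -0.704, -0.059]
wrist_force: [0.5, -0.0, 0.2]
opening: 0.0392
```

```bash
python3 - <<'E'
from h import *
settle(4)
overlay("ov2",half=32)
E
```

```text
t 14.85 [ 0.6249 -0.3324  0.0948] yaw -99.23 tipdir [-0.0048  0.0119 -0.9999] jz -0.0109 F [ 0.3 -0.5 -0.7] op 0.039 J [ 0.428  0.843  0.066  1.364 -0.071  0.947 -1.218] v 0.022
```

View pics/ov2.png

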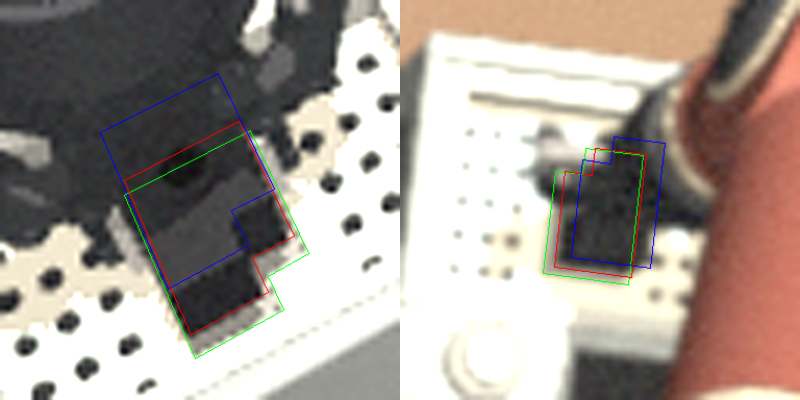

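Request:
arm_command([
  [[0.2, 0, 0, -0.25, 0]],
])

```text
time: 15.05
eef_pos: [0.6277, -0.3339, 0.0857]
eef_rot: [0.706, -0.054, -0.704, -0.06]
wrist_force: [0.4, -0.2, 0.2]
opening: 0.0389
```

```bash
python3 - <<'E'
from h import *
settle(4)
overlay("ov3",half=32)
E
```

```text
t 15.25 [ 0.6268 -0.3334  0.0838] yaw -99.22 tipdir [ 0.      0.0094 -1.    ] jz -0.0093 F [ 1.6 -0.6  2.2] op 0.0389 J [ 0.429  0.856  0.065  1.37  -0.072  0.922 -1.217] v 0.003
```

View pics/ov3.png

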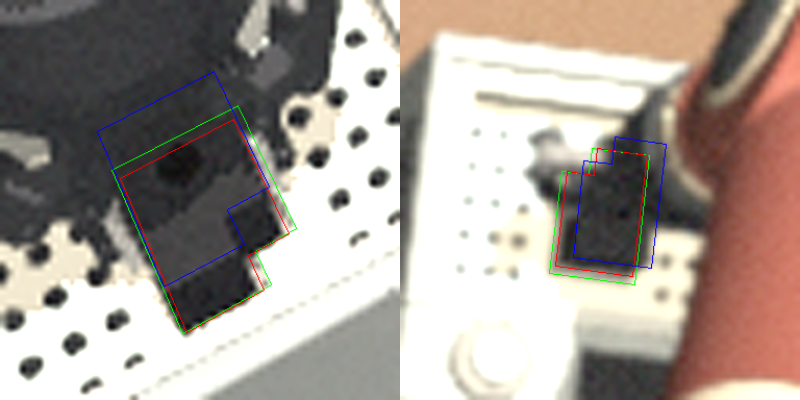

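Request:
arm_command([
  [[0.2, -0.04, 0.02, 0.02, 0]],
])

```text
time: 15.45
eef_pos: [0.6242, -0.332, 0.0842]
eef_rot: [-0.704, 0.053, 0.706, 0.06]
wrist_force: [-0.8, -0.3, -1.2]
opening: 0.0391
```

```bash
python3 - <<'E'
from h import *
settle(4)
E
```

```text
t 15.65 [ 0.6237 -0.3318  0.0839] yaw -99.22 tipdir [-0.0028  0.0108 -0.9999] jz -0.0102 F [-0.1  0.  -0.9] op 0.039 J [ 0.428  0.852  0.065  1.379 -0.071  0.92  -1.217] v 0.007
```

Request:
arm_command([
  [[0.2, 0, 0, -0.12, 0]],
])

```text
time: 15.75
eef_pos: [0.6239, -0.3319, 0.0783]
eef_rot: [-0.704, 0.053, 0.706, 0.06]
wrist_force: [-0.1, 0.3, -0.4]
opening: 0.0389
```

```bash
python3 - <<'E'
from h import *
settle(4)
E
```

```text
t 15.95 [ 0.6232 -0.3315  0.0771] yaw -99.23 tipdir [-0.0042  0.0115 -0.9999] jz -0.0107 F [ 0.2 -0.2 -0.7] op 0.039 J [ 0.429  0.86   0.064  1.383 -0.072  0.91  -1.217] v 0.011
```

Request:
arm_command([
  [[0.2, 0.03, -0.01, -0.08, 0]],
])

```text
time: 16.05
eef_pos: [0.6251, -0.3323, 0.0737]
eef_rot: [-0.703, 0.053, 0.706, 0.061]
wrist_force: [-0.5, 0.0, 0.2]
opening: 0.0392
```

```bash
python3 - <<'E'
from h import *
settle(4)
E
```

```text
t 16.25 [ 0.6246 -0.3319  0.0729] yaw -99.22 tipdir [-0.0045  0.0118 -0.9999] jz -0.0109 F [ 0.3 -0.1 -0.5] op 0.039 J [ 0.429  0.867  0.064  1.38  -0.072  0.906 -1.217] v 0.006
```

Request:
arm_command([
  [[0.2, 0, 0, -0.05, 0]],
])

```text
time: 16.35
eef_pos: [0.625, -0.3322, 0.0717]
eef_rot: [-0.703, 0.053, 0.706, 0.061]
wrist_force: [-3.8, 2.1, 12.2]
opening: 0.039
```

```bash
python3 - <<'E'
from h import *
settle(4)
E
```

```text
t 16.55 [ 0.625  -0.3322  0.0718] yaw -99.22 tipdir [-0.0033  0.0111 -0.9999] jz -0.0104 F [-2.3  1.3  5.5] op 0.039 J [ 0.429  0.868  0.063  1.381 -0.072  0.903 -1.217] v 0.002
```

Request:
arm_command([
  [[0.65, 0, 0, 0.01, 0], [0.65, 0, 0, 0, 0], [0.65, 0, 0, 0, 0]],
])

```text
time: 16.85
eef_pos: [0.6253, -0.3324, 0.0723]
eef_rot: [-0.704, 0.053, 0.706, 0.061]
wrist_force: [-0.2, 0.1, -0.3]
opening: 0.0553
```

```bash
python3 - <<'E'
from h import *
settle(4)
E
```

```text
t 17.05 [ 0.6253 -0.3323  0.0723] yaw -99.22 tipdir [-0.0024  0.0106 -0.9999] jz -0.0101 F [ 0.5  0.7 -0.1] op 0.0555 J [ 0.429  0.868  0.063  1.381 -0.072  0.902 -1.217] v 0.002
```

Request:
arm_command([
  [[0.65, 0, 0, 0.4, 0], [0.65, 0, 0, 0.7, 0], [0.65, 0, 0, 0.8, 0], [0.65, 0, 0, 0.6, 0]],
])

```text
time: 17.45
eef_pos: [0.6206, -0.3297, 0.1929]
eef_rot: [-0.698, 0.051, 0.711, 0.063]
wrist_force: [0.8, -0.7, 0.3]
opening: 0.0561
```

```bash
python3 - <<'E'
from h import *
settle(4)
overlay("ov4",half=40)
E
```

```text
t 17.65 [ 0.6203 -0.3295  0.1915] yaw -99.23 tipdir [-0.0175  0.0185 -0.9997] jz -0.0155 F [-0.9  0.   0.4] op 0.0553 J [ 0.424  0.748  0.075  1.273 -0.065  1.147 -1.225] v 0.042
```

View pics/ov4.png

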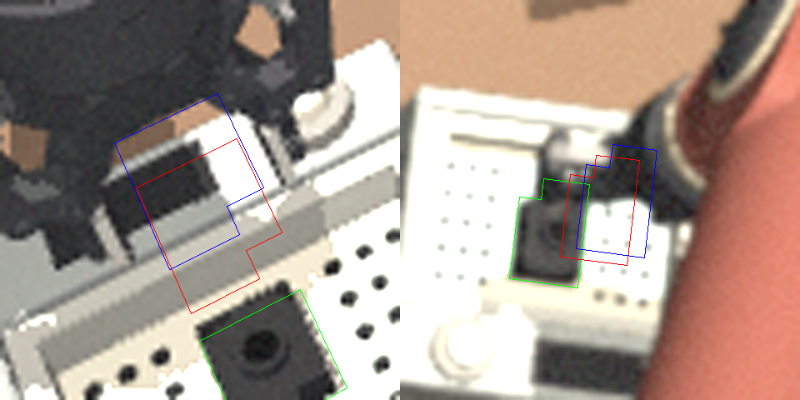

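```bash
python3 - <<'E'
from h import *
im,X=cloud("scene")
L=X-np.array([QC[0],QC[1],0]);c,s=np.cos(-QC[2]),np.sin(-QC[2])
lx=c*L[...,0]-s*L[...,1];ly=s*L[...,0]+c*L[...,1];z=X[...,2]
def st(a,b,e,f):
    m=(lx>a)&(lx<b)&(ly>e)&(ly<f)&(z>.05)&(z<.13);return m.sum(),np.nanmedian(z[m]).round(4) if m.any() else None
print("near end top",st(.03,.045,-.016,0),"far",st(-.006,.0,-.016,.016),"collar",st(.008,.02,-.008,.008),"left",st(.0,.03,.013,.018),"right",st(.0,.04,-.018,-.013),"plate",st(.02,.05,-.06,-.03))
u=proj("scene",[[.625,-.332,.09]])[0].astype(int)
cv2.imwrite("pics/seat.png",cv2.resize(im[u[1]-35:u[1]+35,u[0]-40:u[0]+40],None,fx=7,fy=7,interpolation=cv2.INTER_CUBIC))
E
```

```text
near end top (np.int64(58), np.float64(0.0905)) far (np.int64(49), np.float64(0.0903)) collar (np.int64(41), np.float64(0.0958)) left (np.int64(32), np.float64(0.0907)) right (np.int64(45), np.float64(0.0903)) plate (np.int64(215), np.float64(0.0727))
```

View pics/seat.png

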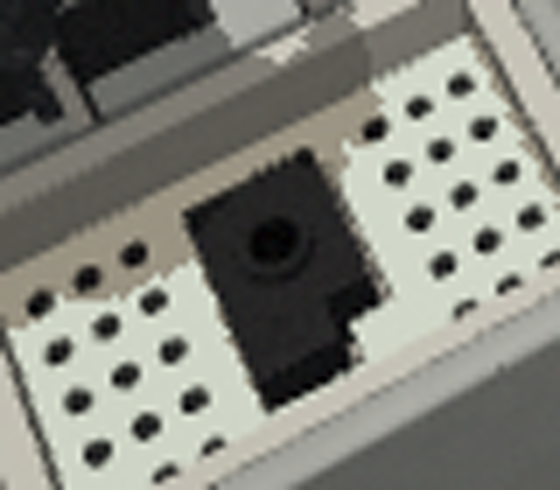

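Request:
arm_command([
  [[0.65, -0.05, 0.5, 0, 0.3], [0.65, -0.08, 0.9, 0, 0.5], [0.65, -0.08, 0.9, 0, 0.5], [0.65, -0.08, 0.9, 0, 0.5], [0.65, -0.08, 0.9, 0, 0.5]],
])

```text
time: 18.3
eef_pos: [0.5933, -0.1288, 0.1799]
eef_rot: [-0.691, -0.058, 0.719, -0.051]
wrist_force: [-0.1, 0.5, 0.1]
opening: 0.0552
```

Request:
arm_command([
  [[0.65, -0.02, 0.9, 0.1, 0.35], [0.65, -0.02, 0.9, 0, 0.35], [0.65, -0.02, 0.9, 0, 0.35], [0.65, -0.02, 0.9, 0, 0.35], [0.65, -0.02, 0.9, 0, 0.2]],
])

```text
time: 18.8
eef_pos: [0.5828, 0.1046, 0.1788]
eef_rot: [-0.675, -0.138, 0.712, -0.134]
wrist_force: [0.9, -1.0, 0.5]
opening: 0.0553
```

```bash
python3 - <<'E'
from h import *
settle(3)
E
```

```text
t 18.95 [0.5822 0.1088 0.1786] yaw -67.39 tipdir [-0.0536 -0.0019 -0.9986] jz -0.0189 F [ 0.6 -1.1 -0.5] op 0.0556 J [-0.169  0.602 -0.078  1.615  0.04   0.978 -1.434] v 0.097
```

Request:
arm_command([
  [[0.65, -0.02, 0.7, 0, 0], [0.65, -0.04, 0.9, 0, 0], [0.65, -0.04, 0.9, 0, 0], [0.65, -0.04, 0.8, 0, 0], [0.65, -0.02, 0.3, 0, 0]],
])

```text
time: 19.45
eef_pos: [0.5745, 0.2796, 0.1732]
eef_rot: [-0.672, -0.13, 0.717, -0.133]
wrist_force: [-0.3, -0.1, -0.3]
opening: 0.0556
```

```bash
python3 - <<'E'
from h import *
settle(3)
E
```

```text
t 19.6 [0.576  0.274  0.1734] yaw -68.81 tipdir [-0.0598 -0.0194 -0.998 ] jz -0.0035 F [ 0.8 -1.4 -0.1] op 0.0559 J [-0.437  0.68  -0.064  1.472  0.034  1.053 -1.707] v 0.047
```

Request:
arm_command([
  [[0.65, 0, 0, -0.8, 0], [0.65, 0, 0, 0.6, 0]],
])

```text
time: 19.8
eef_pos: [0.5748, 0.2639, 0.1535]
eef_rot: [-0.667, -0.12, 0.723, -0.134]
wrist_force: [-1.3, -0.6, -2.7]
opening: 0.0561
```

```bash
python3 - <<'E'
from h import *
settle(0);settle(1);settle(1);settle(1)
E
```

```text
t 19.8 [0.5748 0.2639 0.1535] yaw -69.29 tipdir [-0.074  -0.0329 -0.9967] jz 0.0046 F [-1.3 -0.6 -2.7] op 0.0561 J [-0.43   0.701 -0.058  1.492  0.038  1.031 -1.707] v 0.68
t 19.85 [0.5826 0.2663 0.1667] yaw -69.41 tipdir [-0.051  -0.0227 -0.9984] jz 0.0034 F [ 2.1 -0.6  4.2] op 0.0553 J [-0.429  0.687 -0.057  1.477  0.039  1.034 -1.707] v 0.136
t 19.9 [0.585  0.2677 0.1694] yaw -69.41 tipdir [-0.0424 -0.0181 -0.9989] jz 0.0021 F [1.1 0.2 1.3] op 0.0559 J [-0.43   0.684 -0.057  1.474  0.038  1.031 -1.707] v 0.037
t 19.95 [0.5846 0.2684 0.1697] yaw -69.38 tipdir [-0.0421 -0.0171 -0.999 ] jz 0.0012 F [ 0.3 -0.5 -0.4] op 0.0557 J [-0.43   0.683 -0.058  1.475  0.038  1.03  -1.707] v 0.027
```

Request:
arm_command([
  [[0.65, 0, 0, -0.8, 0], [0.65, 0, 0, 0.8, 0]],
])

```text
time: 20.15
eef_pos: [0.5819, 0.2606, 0.1579]
eef_rot: [-0.673, -0.118, 0.718, -0.131]
wrist_force: [-1.0, -0.4, -2.8]
opening: 0.0558
```

```bash
python3 - <<'E'
from h import *
settle(2)
E
```

```text
t 20.25 [0.5938 0.2663 0.1785] yaw -69.8 tipdir [-0.0206 -0.0099 -0.9997] jz 0.0022 F [0.9 0.9 3.2] op 0.0557 J [-0.424  0.675 -0.055  1.463  0.04   1.027 -1.707] v 0.045
```

Request:
arm_command([
  [[0.65, 0, 0, -0.8, 0], [0.65, 0, 0, 0.8, 0]],
])

```text
time: 20.45
eef_pos: [0.5923, 0.2604, 0.1691]
eef_rot: [-0.683, -0.118, 0.709, -0.127]
wrist_force: [-0.5, -0.9, -4.2]
opening: 0.0554
```

```bash
python3 - <<'E'
from h import *
settle(2)
E
```

```text
t 20.55 [0.6045 0.266  0.1905] yaw -70.15 tipdir [ 7.4e-03  6.0e-04 -1.0e+00] jz 0.0019 F [1.4 1.2 1.5] op 0.0555 J [-0.42   0.664 -0.052  1.447  0.041  1.024 -1.706] v 0.042
```

Request:
arm_command([
  [[0.65, -0.36, 0.55, 0, 0.16]],
])

```text
time: 20.65
eef_pos: [0.5926, 0.2861, 0.1937]
eef_rot: [0.702, 0.124, -0.69, 0.127]
wrist_force: [-0.5, 0.1, 0.4]
opening: 0.0554
```

```bash
python3 - <<'E'
from h import *
settle(3)
E
```

```text
t 20.8 [0.5867 0.2957 0.1939] yaw -68.72 tipdir [ 0.0126  0.0056 -0.9999] jz -0.0006 F [ 0.3 -0.6  0.1] op 0.0556 J [-0.467  0.653 -0.06   1.461  0.044  1.016 -1.737] v 0.047
```

Request:
arm_command([
  [[0.65, -0.36, 0.5, -0.2, 0.16]],
])

```text
time: 20.9
eef_pos: [0.5748, 0.314, 0.1872]
eef_rot: [0.702, 0.134, -0.686, 0.135]
wrist_force: [1.6, -0.7, -0.5]
opening: 0.0555
```

```bash
python3 - <<'E'
from h import *
settle(3)
E
```

```text
t 21.05 [0.5678 0.3222 0.1853] yaw -67.27 tipdir [ 0.0137  0.0082 -0.9999] jz -0.0023 F [ 1.  -0.1 -0.5] op 0.0557 J [-0.512  0.654 -0.066  1.486  0.049  0.987 -1.765] v 0.052
```

Request:
arm_command([
  [[0.65, 0, 0, -0.8, 0]],
])

```text
time: 21.15
eef_pos: [0.5736, 0.3232, 0.1522]
eef_rot: [0.705, 0.142, -0.682, 0.135]
wrist_force: [1.1, 0.4, -0.2]
opening: 0.0554
```

```bash
python3 - <<'E'
from h import *
settle(2)
E
```

```text
t 21.25 [0.5662 0.3186 0.142 ] yaw -67.38 tipdir [ 0.0075  0.0024 -1.    ] jz 0.0007 F [-0.6 -0.9 -1.3] op 0.0554 J [-0.511  0.698 -0.063  1.534  0.054  0.904 -1.768] v 0.059
```

Request:
arm_command([
  [[0.65, 0.02, 0, -0.8, 0]],
])

```text
time: 21.35
eef_pos: [0.5726, 0.3199, 0.1082]
eef_rot: [0.701, 0.14, -0.686, 0.136]
wrist_force: [1.1, 0.5, -0.6]
opening: 0.0556
```

```bash
python3 - <<'E'
from h import *
settle(2)
s,p,y,M=pose()
QL=[.568,.3213,.3931]
im=cv2.cvtColor(r.capture("scene")[0],cv2.COLOR_RGB2BGR)
n="scene";c=proj(n,[[.568,.3213,.03]])[0].astype(int);h=50
a=cv2.resize(im[c[1]-h:c[1]+h,c[0]-h:c[0]+h],None,fx=6,fy=6,interpolation=cv2.INTER_CUBIC)
for poly in LID:
    uv=((proj(n,place(poly,QL,0))+.5-(c-h))*6-.5).round().astype(np.int32);cv2.polylines(a,[uv],True,(0,255,0),1)
for j in(-.03,.03):
    uv=((proj(n,[p+.007*-M[:,0]+j*M[:,1]])+.5-(c-h))*6-.5)[0].astype(int);cv2.circle(a,tuple(int(v) for v in uv),4,(0,0,255),-1)
cv2.imwrite("pics/lid1.png",a)
E
```

```text
t 21.45 [0.5653 0.3146 0.0985] yaw -67.52 tipdir [-4.0e-04 -4.3e-03 -1.0e+00] jz 0.0038 F [-0.5 -1.2  0. ] op 0.0555 J [-0.51   0.75  -0.059  1.569  0.059  0.827 -1.771] v 0.056
```

View pics/lid1.png

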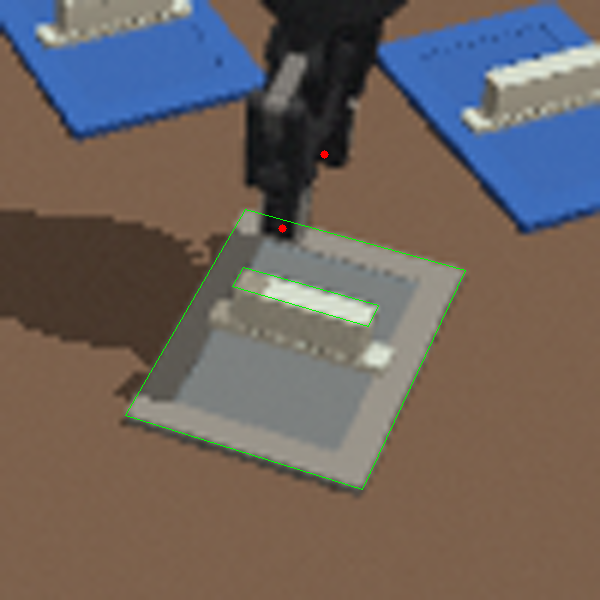

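Request:
arm_command([
  [[0.65, 0.04, 0.1, -0.6, 0]],
])

```text
time: 21.6
eef_pos: [0.5736, 0.3224, 0.0772]
eef_rot: [0.699, 0.138, -0.688, 0.137]
wrist_force: [0.6, 0.4, 0.6]
opening: 0.0555
```

```bash
python3 - <<'E'
from h import *
settle(4)
E
```

```text
t 21.8 [0.5695 0.3212 0.0728] yaw -67.52 tipdir [ 5.2e-03 -6.0e-04 -1.0e+00] jz 0.0026 F [0.8 0.2 1.1] op 0.0553 J [-0.516  0.789 -0.057  1.571  0.062  0.78  -1.778] v 0.02
```

Request:
arm_command([
  [[0.65, 0, 0.05, -0.3, 0]],
])

```text
time: 21.9
eef_pos: [0.5726, 0.3247, 0.0617]
eef_rot: [0.698, 0.138, -0.689, 0.137]
wrist_force: [0.7, 0.5, -0.1]
opening: 0.0555
```

```bash
python3 - <<'E'
from h import *
settle(4)
E
```

```text
t 22.1 [0.5695 0.3238 0.0581] yaw -67.51 tipdir [ 5.2e-03 -5.0e-04 -1.0e+00] jz 0.0025 F [-0.4  0.3  0.4] op 0.0554 J [-0.52   0.809 -0.055  1.575  0.063  0.755 -1.783] v 0.006
```

Request:
arm_command([
  [[0.65, -0.03, -0.05, -0.4, 0]],
])

```text
time: 22.2
eef_pos: [0.5706, 0.3233, 0.0412]
eef_rot: [0.698, 0.139, -0.689, 0.138]
wrist_force: [0.1, 0.5, 0.5]
opening: 0.0552
```

```bash
python3 - <<'E'
from h import *
settle(4)
E
```

```text
t 22.4 [0.568  0.3212 0.0382] yaw -67.51 tipdir [ 4.9e-03 -9.0e-04 -1.0e+00] jz 0.0027 F [ 0.4  0.7 -0.3] op 0.0553 J [-0.519  0.833 -0.054  1.593  0.066  0.714 -1.783] v 0.02
```

Request:
arm_command([
  [[0.65, 0, 0, -0.35, 0]],
])

```text
time: 22.5
eef_pos: [0.5706, 0.3229, 0.024]
eef_rot: [0.698, 0.138, -0.689, 0.138]
wrist_force: [0.7, 0.7, -0.3]
opening: 0.0554
```

```bash
python3 - <<'E'
from h import *
settle(4)
E
```

```text
t 22.7 [0.5682 0.3215 0.0214] yaw -67.51 tipdir [ 5.2e-03 -6.0e-04 -1.0e+00] jz 0.0025 F [0.3 0.7 0.5] op 0.0554 J [-0.52   0.857 -0.052  1.599  0.068  0.684 -1.785] v 0.011
```

Request:
arm_command([
  [[0.65, 0, 0, -0.08, 0]],
])

```text
time: 22.8
eef_pos: [0.5692, 0.3221, 0.0188]
eef_rot: [0.696, 0.138, -0.691, 0.138]
wrist_force: [1.0, 0.0, -0.7]
opening: 0.0555
```

```bash
python3 - <<'E'
from h import *
settle(4)
E
```

```text
t 23.0 [0.5684 0.3216 0.0178] yaw -67.51 tipdir [ 5.7e-03 -3.0e-04 -1.0e+00] jz 0.0025 F [ 0.1  0.3 -0.3] op 0.0555 J [-0.52   0.862 -0.052  1.6    0.068  0.677 -1.785] v 0.002
```

Request:
arm_command([
  [[0.05, 0, 0, 0, 0], [0.05, 0, 0, 0, 0], [0.05, 0, 0, 0, 0], [0.05, 0, 0, 0, 0], [0.05, 0, 0, 0, 0]],
], grip_force=80)

```text
time: 23.5
eef_pos: [0.5686, 0.3222, 0.0188]
eef_rot: [0.696, 0.138, -0.691, 0.138]
wrist_force: [-0.1, -0.7, -0.1]
opening: 0.0142
```

```bash
python3 - <<'E'
from h import *
settle(4)
E
```

```text
t 23.7 [0.5686 0.3221 0.0188] yaw -67.5 tipdir [ 6.5e-03  8.0e-04 -1.0e+00] jz 0.0018 F [-0.5  0.4  0.7] op 0.014 J [-0.52   0.86  -0.052  1.6    0.068  0.678 -1.785] v 0.001
```

Request:
arm_command([
  [[0.05, 0, 0, 0.4, 0], [0.05, 0, 0, 0.6, 0], [0.05, 0, 0, 0.8, 0], [0.05, 0, 0, 0.8, 0]],
])

```text
time: 24.1
eef_pos: [0.5612, 0.3171, 0.1418]
eef_rot: [-0.688, -0.135, 0.699, -0.141]
wrist_force: [1.4, 0.7, -1.2]
opening: 0.0141
```

```bash
python3 - <<'E'
from h import *
settle(3)
im=cv2.cvtColor(r.capture("scene")[0],cv2.COLOR_RGB2BGR)
cv2.imwrite("pics/lid2.png",cv2.resize(im[100:260,290:490],None,fx=4,fy=3.7))
E
```

```text
t 24.25 [0.5637 0.3187 0.1445] yaw -67.49 tipdir [-0.0061 -0.0076 -1.    ] jz 0.0047 F [-0.1 -0.8 -3.1] op 0.0139 J [-0.515  0.7   -0.062  1.522  0.054  0.931 -1.772] v 0.074
```

View pics/lid2.png

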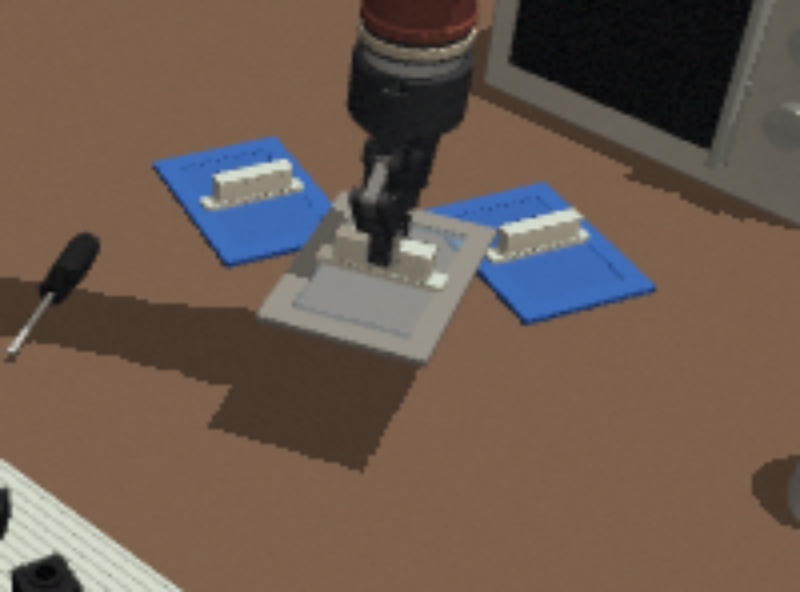

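Request:
arm_command([
  [[0.05, 0.04, -0.4, 0.3, -0.1], [0.05, 0.08, -0.7, 0.2, -0.3], [0.05, 0.08, -0.8, 0, -0.3], [0.05, 0.08, -0.8, 0, -0.3], [0.05, 0.08, -0.8, 0, -0.3]],
])

```text
time: 24.8
eef_pos: [0.5714, 0.1403, 0.1592]
eef_rot: [-0.691, -0.074, 0.714, -0.079]
wrist_force: [1.1, -0.7, -1.6]
opening: 0.0143
```

```bash
python3 - <<'E'
from h import *
settle(2)
E
```

```text
t 24.9 [0.5726 0.1304 0.159 ] yaw -78.28 tipdir [-0.0323 -0.0185 -0.9993] jz 0.0116 F [ 0.4 -1.5 -2.5] op 0.0142 J [-0.257  0.609 -0.015  1.668  0.022  0.901 -1.65 ] v 0.101
```

Request:
arm_command([
  [[0.05, 0.08, -0.6, 0, -0.3], [0.05, 0.08, -0.8, 0, -0.3], [0.05, 0.08, -0.8, 0, -0.3], [0.05, 0.08, -0.8, 0, -0.3]],
])

```text
time: 25.3
eef_pos: [0.5829, -0.0209, 0.1539]
eef_rot: [-0.69, -0.011, 0.724, -0.016]
wrist_force: [1.0, -1.0, -2.4]
opening: 0.0135
```

```bash
python3 - <<'E'
from h import *
settle(2)
E
```

```text
t 25.4 [ 0.5827 -0.0304  0.1539] yaw -88.55 tipdir [-0.0483 -0.0167 -0.9987] jz 0.0155 F [ 0.9 -1.8 -2.5] op 0.0136 J [-0.016  0.615  0.035  1.675 -0.004  0.9   -1.53 ] v 0.101
```

Request:
arm_command([
  [[0.05, 0, 0, -0.7, 0], [0.05, 0, 0, 0.8, 0]],
])

```text
time: 25.6
eef_pos: [0.5747, -0.0348, 0.1445]
eef_rot: [-0.679, -0.0, 0.734, -0.012]
wrist_force: [-1.9, 0.6, -3.8]
opening: 0.0139
```

```bash
python3 - <<'E'
from h import *
settle(2)
E
```

```text
t 25.7 [ 0.587  -0.0344  0.1614] yaw -88.91 tipdir [-0.0388 -0.0181 -0.9991] jz 0.0174 F [ 2.1  0.1 -0.5] op 0.014 J [-0.011  0.608  0.037  1.662 -0.003  0.91  -1.531] v 0.059
```

Request:
arm_command([
  [[0.05, 0, 0, -0.7, 0], [0.05, 0, 0, 0.8, 0]],
])

```text
time: 25.9
eef_pos: [0.5809, -0.0355, 0.1534]
eef_rot: [-0.684, 0.0, 0.73, -0.013]
wrist_force: [-2.9, 1.2, -3.9]
opening: 0.0139
```

```bash
python3 - <<'E'
from h import *
settle(2)
E
```

```text
t 26.0 [ 0.5931 -0.0363  0.1707] yaw -89.03 tipdir [-0.0245 -0.0197 -0.9995] jz 0.0193 F [ 0.8 -0.1 -1.2] op 0.0139 J [-0.01   0.6    0.039  1.648 -0.002  0.919 -1.53 ] v 0.053
```

Request:
arm_command([
  [[0.05, 0, 0, -0.8, 0], [0.05, 0, 0, 0.8, 0]],
])

```text
time: 26.2
eef_pos: [0.587, -0.0368, 0.1568]
eef_rot: [-0.689, 0.001, 0.725, -0.013]
wrist_force: [-2.4, 0.9, -5.3]
opening: 0.0137
```

```bash
python3 - <<'E'
from h import *
settle(2)
E
```

```text
t 26.3 [ 0.6001 -0.0378  0.1762] yaw -89.13 tipdir [-0.0066 -0.0214 -0.9998] jz 0.0213 F [ 2.2  0.  -0.2] op 0.0139 J [-9.000e-03  5.960e-01  4.000e-02  1.637e+00 -1.000e-03  9.160e-01
 -1.530e+00] v 0.054
```

Request:
arm_command([
  [[0.05, 0.08, -0.6, 0, -0.25], [0.05, 0.1, -0.8, 0, -0.3], [0.05, 0.1, -0.8, 0, -0.3], [0.05, 0.1, -0.8, 0, -0.3]],
])

```text
time: 26.7
eef_pos: [0.6191, -0.1806, 0.1796]
eef_rot: [-0.705, 0.052, 0.706, 0.043]
wrist_force: [-0.1, 0.4, -2.6]
opening: 0.014
```

```bash
python3 - <<'E'
from h import *
settle(2)
E
```

```text
t 26.8 [ 0.6176 -0.1906  0.1798] yaw -98.36 tipdir [-0.0029 -0.0222 -0.9998] jz 0.0223 F [-1.  -0.6 -1.8] op 0.014 J [ 0.207  0.655  0.084  1.505 -0.035  0.98  -1.424] v 0.083
```

Request:
arm_command([
  [[0.05, 0.05, -0.7, 0, -0.1], [0.05, 0.05, -0.8, 0, 0], [0.05, 0.02, -0.6, 0, 0]],
])

```text
time: 27.1
eef_pos: [0.6233, -0.2913, 0.182]
eef_rot: [0.706, -0.059, -0.705, -0.048]
wrist_force: [0.0, -0.1, -1.9]
opening: 0.0141
```

```bash
python3 - <<'E'
from h import *
settle(3)
E
```

```text
t 27.25 [ 0.622  -0.2936  0.1817] yaw -99.02 tipdir [-0.001  -0.0183 -0.9998] jz 0.0183 F [ 0.   0.7 -2. ] op 0.0139 J [ 0.359  0.717  0.08   1.37  -0.041  1.051 -1.289] v 0.068
```

Request:
arm_command([
  [[0.05, 0.04, -0.8, 0, 0], [0.05, 0, 0.3, 0, -0.04]],
])

```text
time: 27.45
eef_pos: [0.6225, -0.3201, 0.1824]
eef_rot: [0.705, -0.065, -0.704, -0.051]
wrist_force: [-2.4, -2.3, -2.7]
opening: 0.0139
```

```bash
python3 - <<'E'
from h import *
settle(2);settle(2)
E
```

```text
t 27.55 [ 0.6279 -0.3034  0.1822] yaw -98.49 tipdir [ 0.003  -0.0017 -1.    ] jz 0.0013 F [ 0.9  2.1 -3.6] op 0.0137 J [ 0.384  0.733  0.068  1.332 -0.051  1.075 -1.261] v 0.02
t 27.65 [ 0.6279 -0.3049  0.1824] yaw -98.44 tipdir [ 0.0027 -0.0051 -1.    ] jz 0.0047 F [ 1.   0.7 -2. ] op 0.0139 J [ 0.383  0.734  0.069  1.331 -0.049  1.075 -1.261] v 0.026
```

Tool nearly vertical. Move over the seat.

Request:
arm_command([
  [[0.05, -0.03, -0.55, 0, -0.1]],
])

```text
time: 27.75
eef_pos: [0.6289, -0.3255, 0.1828]
eef_rot: [0.707, -0.053, -0.704, -0.054]
wrist_force: [1.5, 0.4, -1.4]
opening: 0.0138
```

```bash
python3 - <<'E'
from h import *
settle(4)
E
```

```text
t 27.95 [ 0.6258 -0.3332  0.1825] yaw -99.32 tipdir [ 0.0022 -0.006  -1.    ] jz 0.0055 F [-0.4  0.8 -2. ] op 0.0139 J [ 0.419  0.752  0.074  1.292 -0.052  1.095 -1.237] v 0.033
```

Request:
arm_command([
  [[0.05, 0, 0, -0.5, 0]],
])

```text
time: 28.05
eef_pos: [0.629, -0.3333, 0.1617]
eef_rot: [0.709, -0.06, -0.7, -0.054]
wrist_force: [1.1, 0.2, -1.7]
opening: 0.0138
```

```bash
cat >> h.py <<'E'
SEAT=[(x+18,y,z) for x,y,z in rect(126,176,108)]
def lidov(name):
    s,p,y,M=pose();yaw=y+np.pi/2
    c_=np.cos(yaw);q=[p[0]-.0009*c_,p[1]-.0009*np.sin(yaw),yaw];out=[]
    for n in("scene","top"):
        im=cv2.cvtColor(r.capture(n)[0],cv2.COLOR_RGB2BGR);h=50
        c=proj(n,[[.625,-.332,.11]])[0].astype(int);x0,y0=c-h;y0=min(max(y0,0),300)
        a=cv2.resize(im[y0:y0+2*h,x0:x0+2*h],(400,400),interpolation=cv2.INTER_CUBIC);a=cv2.convertScaleAbs(a,alpha=1.3,beta=10)
        def pl(poly,qq,z,col):
            uv=((proj(n,place(poly,qq,z))+.5-[x0,y0])*4-.5).round().astype(np.int32);cv2.polylines(a,[uv],True,col,1)
        pl(SEAT,QC,0,(0,255,0));pl(rect(120,170,0),q,p[2]-.0188,(0,0,255));pl(rect(120,170,6),q,p[2]-.0188,(255,0,0))
        out.append(a)
    cv2.imwrite(f"pics/{name}.png",np.hstack(out))
E
python3 - <<'E'
from h import *
settle(4);lidov("lo1")
E
```

```text
t 28.25 [ 0.6257 -0.3318  0.157 ] yaw -99.24 tipdir [ 7.0e-04 -4.3e-03 -1.0e+00] jz 0.0042 F [ 0.4 -0.4 -1.4] op 0.0142 J [ 0.419  0.774  0.07   1.321 -0.053  1.046 -1.236] v 0.036
```

View pics/lo1.png

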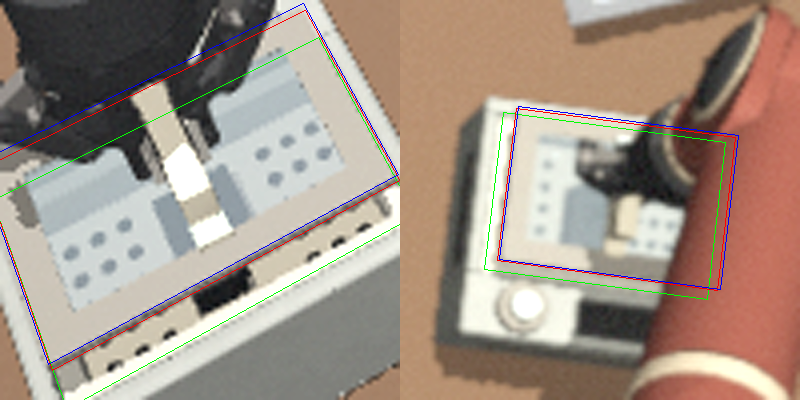

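Request:
arm_command([
  [[0.05, 0, 0, -0.45, 0]],
])

```text
time: 28.45
eef_pos: [0.6299, -0.3344, 0.1411]
eef_rot: [0.71, -0.061, -0.7, -0.053]
wrist_force: [1.0, -0.6, -2.9]
opening: 0.014
```

```bash
python3 - <<'E'
from h import *
settle(4);lidov("lo2")
E
```

```text
t 28.65 [ 0.6268 -0.3326  0.1365] yaw -99.25 tipdir [ 0.0038 -0.0063 -1.    ] jz 0.0056 F [ 0.5 -0.  -1.6] op 0.0141 J [ 0.42   0.795  0.069  1.34  -0.054  1.002 -1.235] v 0.023
```

View pics/lo2.png

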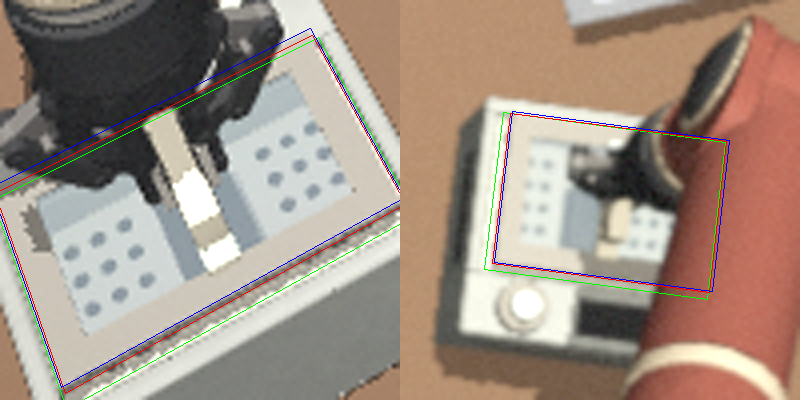

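Request:
arm_command([
  [[0.05, -0.02, 0, -0.22, 0]],
])

```text
time: 28.85
eef_pos: [0.6283, -0.3342, 0.1291]
eef_rot: [0.709, -0.06, -0.7, -0.054]
wrist_force: [0.5, -1.6, -2.0]
opening: 0.0137
```

```bash
python3 - <<'E'
from h import *
settle(4)
E
```

```text
t 29.05 [ 0.626  -0.3331  0.126 ] yaw -99.27 tipdir [ 0.005  -0.0071 -1.    ] jz 0.0062 F [ 0.3 -0.2 -2.3] op 0.0143 J [ 0.421  0.804  0.068  1.353 -0.054  0.979 -1.234] v 0.013
```

Request:
arm_command([
  [[0.05, 0, 0, -0.08, 0]],
])

```text
time: 29.15
eef_pos: [0.6266, -0.3335, 0.1228]
eef_rot: [0.707, -0.06, -0.702, -0.055]
wrist_force: [0.3, -0.7, -1.7]
opening: 0.0142
```

```bash
python3 - <<'E'
from h import *
settle(4);lidov("lo3")
E
```

```text
t 29.35 [ 0.6259 -0.3331  0.1219] yaw -99.27 tipdir [ 0.0047 -0.0069 -1.    ] jz 0.006 F [ 0.5  0.6 -1.7] op 0.0143 J [ 0.422  0.808  0.068  1.357 -0.054  0.971 -1.234] v 0.005
```

View pics/lo3.png

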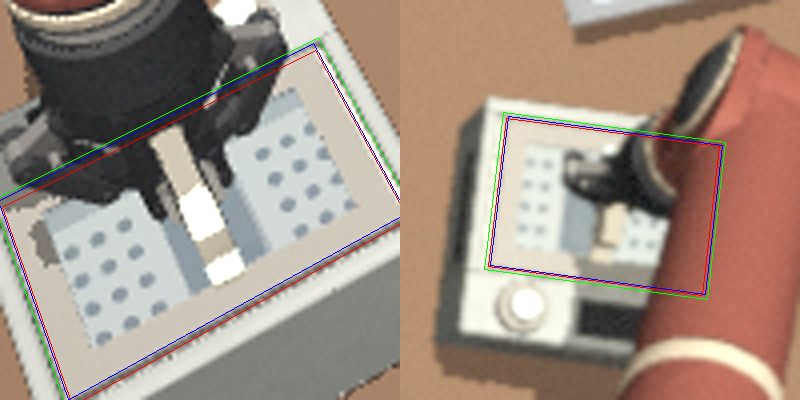

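Inside the rim, 3 mm above the ledge, without force. Lower on.

Request:
arm_command([
  [[0.05, 0, 0, -0.06, 0]],
])

```text
time: 29.55
eef_pos: [0.6266, -0.3334, 0.1197]
eef_rot: [0.707, -0.06, -0.702, -0.055]
wrist_force: [0.2, 0.4, -2.2]
opening: 0.0142
```

```bash
python3 - <<'E'
from h import *
settle(4)
E
```

```text
t 29.75 [ 0.6262 -0.3332  0.1192] yaw -99.27 tipdir [ 0.0053 -0.0072 -1.    ] jz 0.0063 F [-0.3  0.  -1.7] op 0.0143 J [ 0.422  0.811  0.068  1.359 -0.055  0.966 -1.234] v 0.003
```

Request:
arm_command([
  [[0.05, 0, 0, -0.03, 0]],
])

```text
time: 29.85
eef_pos: [0.6263, -0.3333, 0.1188]
eef_rot: [0.707, -0.06, -0.703, -0.055]
wrist_force: [-3.4, 1.7, 6.9]
opening: 0.0135
```

```bash
python3 - <<'E'
from h import *
settle(4)
E
```

```text
t 30.05 [ 0.6262 -0.3333  0.1188] yaw -99.28 tipdir [ 0.006  -0.0074 -1.    ] jz 0.0064 F [-2.2  1.   4.2] op 0.014 J [ 0.422  0.811  0.068  1.359 -0.055  0.964 -1.234] v 0.001
```

Contact at exactly the predicted height. Release and rise.

Request:
arm_command([
  [[0.6, 0, 0, 0, 0], [0.6, 0, 0, 0, 0], [0.6, 0, 0, 0, 0], [0.6, 0, 0, 0, 0]],
])

```text
time: 30.45
eef_pos: [0.6271, -0.3336, 0.1183]
eef_rot: [0.708, -0.06, -0.702, -0.054]
wrist_force: [-0.3, 0.4, 1.2]
opening: 0.0515
```

Request:
arm_command([
  [[0.6, 0, 0, 0.4, 0], [0.6, 0, 0, 0.7, 0], [0.6, 0, 0, 0.7, 0]],
])

```text
time: 30.75
eef_pos: [0.623, -0.3313, 0.2022]
eef_rot: [-0.703, 0.058, 0.707, 0.056]
wrist_force: [0.4, 0.3, 0.5]
opening: 0.0514
```

```bash
python3 - <<'E'
from h import *
settle(3);
im,X=cloud("scene")
L=X-np.array([QC[0],QC[1],0]);c,s=np.cos(-QC[2]),np.sin(-QC[2])
lx=c*L[...,0]-s*L[...,1];ly=s*L[...,0]+c*L[...,1];z=X[...,2]
def st(a,b,e,f):
    m=(lx>a)&(lx<b)&(ly>e)&(ly<f)&(z>.05)&(z<.14);return m.sum(),np.nanmedian(z[m]).round(4) if m.any() else None
# frame band corners
for nm,a in dict(pp=(.062,.074,.06,.08),pm=(.062,.074,-.08,-.06),mm=(-.038,-.026,-.08,-.06),mp=(-.038,-.026,.06,.08),cpos=(.062,.074,-.03,.03),rim=(.083,.092,-.05,.05),strip=(-.09,-.05,-.06,-.02)).items(): print(nm,st(*a))
lidov("lo4")
E
```

```text
t 30.9 [ 0.6251 -0.3325  0.2054] yaw -99.24 tipdir [ 0.0013 -0.0057 -1.    ] jz 0.0054 F [-0.3 -0.8 -0.8] op 0.0516 J [ 0.418  0.732  0.075  1.266 -0.05   1.142 -1.237] v 0.07
pp (np.int64(57), np.float64(0.1059))
pm (np.int64(66), np.float64(0.1057))
mm (np.int64(51), np.float64(0.1054))
mp (np.int64(46), np.float64(0.1055))
cpos (np.int64(200), np.float64(0.1062))
rim (np.int64(243), np.float64(0.1078))
strip (np.int64(188), np.float64(0.108))
```

View pics/lo4.png

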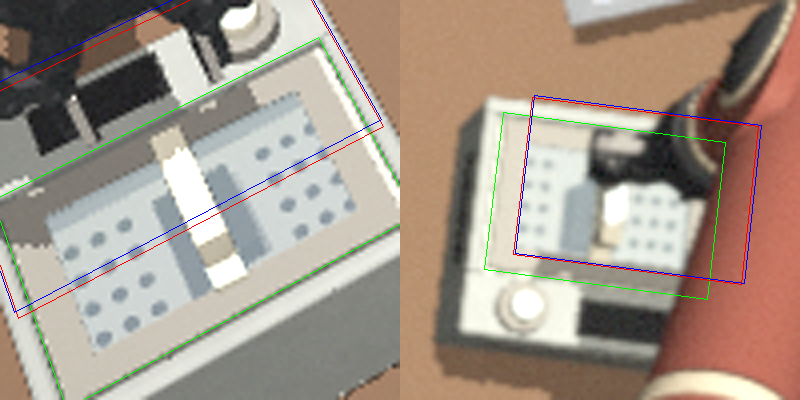

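```bash
python3 - <<'E'
from h import *
im,X=cloud("scene")
print(place([(-70,55,0)],QC,0))
L=X-np.array([QC[0],QC[1],0]);c,s=np.cos(-QC[2]),np.sin(-QC[2])
lx=c*L[...,0]-s*L[...,1];ly=s*L[...,0]+c*L[...,1];z=X[...,2]
rr=np.hypot(lx+.07,ly-.055)
for a,b in((0,.005),(.005,.009),(.009,.012),(.012,.015),(.015,.018),(.018,.022),(.022,.03)):
    m=(rr>=a)&(rr<b)&(z<.16);print(a,m.sum(),np.nanpercentile(z[m],[5,50,95]).round(4) if m.sum() else 0)
m=(z>.1105)&(z<.135)&(rr<.03);print("raised centroid local",lx[m].mean(),ly[m].mean(),m.sum())
u=proj("scene",[[.547,-.2638,.115]])[0].astype(int);a=im[max(u[1]-25,0):u[1]+25,u[0]-30:u[0]+30]
cv2.imwrite("pics/btn.png",cv2.resize(a,None,fx=9,fy=9,interpolation=cv2.INTER_CUBIC));print(u, proj("scene",place([(-70,55,112),(-70,55,118)],QC,0)))
r.capture("top");print(r.mark_of("scene","start_top")[:2],r.mark_of("top","start_top")[:2])
for n in("scene",):
    for d in r.mark_of(n,"start_top")[:1]: print(unproj(n,d["uv"],.118))
E
```

```text
[[ 0.54698761 -0.26382967  0.        ]]
0 7 [0.127  0.1288 0.1309]
0.005 11 [0.1284 0.1294 0.1308]
0.009 39 [0.1184 0.1263 0.1304]
0.012 25 [0.1177 0.12   0.1275]
0.015 32 [0.1057 0.1189 0.1205]
0.018 77 [0.1061 0.1134 0.1201]
0.022 148 [0.1021 0.107  0.1094]
raised centroid local -0.06010267807706442 0.05844392323001957 159
[200 290] [[201.09662535 290.9029449 ]
 [200.49615897 289.28132332]]
[{'uv': [199.3, 288.0], 'score': 0.43}] [{'uv': [441.2, 160.7], 'score': 0.52}]
[ 0.54222855 -0.26403586  0.118     ]
```

View pics/btn.png

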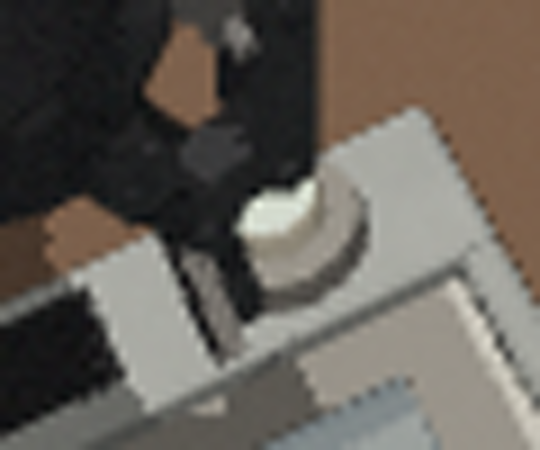

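Request:
arm_command([
  [[0, -0.4, 0.35, 0, 0], [0, -0.6, 0.5, 0, 0], [0, -0.4, 0.4, 0, 0]],
], grip_force=40)

```text
time: 31.6
eef_pos: [0.5522, -0.2704, 0.1981]
eef_rot: [-0.702, 0.06, 0.707, 0.057]
wrist_force: [0.1, -0.1, -0.1]
opening: 0.0076
```

```bash
python3 - <<'E'
from h import *
settle(4)
E
```

```text
t 31.8 [ 0.5543 -0.2712  0.1989] yaw -99.36 tipdir [-0.0043 -0.0048 -1.    ] jz 0.0054 F [-1.  -0.4  0.9] op 0.0001 J [ 0.371  0.594  0.075  1.567 -0.043  0.984 -1.277] v 0.044
```

Request:
arm_command([
  [[0, -0.14, 0.15, -0.5, 0]],
])

```text
time: 31.9
eef_pos: [0.5511, -0.2671, 0.1771]
eef_rot: [0.707, -0.062, -0.702, -0.055]
wrist_force: [0.4, -0.2, 0.2]
opening: 0.0001
```

```bash
python3 - <<'E'
from h import *
settle(4)
s,p,y,M=pose();im,X=cloud("scene");L=(X-p)@M
m=(np.abs(L[...,1])<.03)&(np.abs(L[...,2])<.013)&(X[...,2]>.14)&(L[...,0]>-.04)
v,u=np.where(m)
for vv in np.unique(v)[-5:]: k=m[vv];print(vv,k.sum(),np.median(L[vv][k],0).round(4),np.nanmax(L[vv][k][:,0]).round(4))
n="scene";c=proj(n,[p])[0].astype(int);x0,y0=c-30
a=cv2.resize(im[y0:y0+60,x0:x0+60],None,fx=9,fy=9,interpolation=cv2.INTER_CUBIC)
for X_ in([.547,-.2638,.1295],p,p+.022*M[:,0]):
    w=((proj(n,[X_])[0]+.5-[x0,y0])*9).astype(int);cv2.circle(a,tuple(int(t) for t in w),4,(0,0,255),-1)
cv2.imwrite("pics/btn2.png",a)
E
```

```text
t 32.1 [ 0.5478 -0.2644  0.1737] yaw -99.37 tipdir [-0.0046 -0.0051 -1.    ] jz 0.0058 F [-0.6  0.  -0.6] op 0.0 J [ 0.366  0.608  0.072  1.622 -0.044  0.915 -1.282] v 0.028
274 8 [-0.0167  0.0085 -0.0113] -0.01
275 10 [-0.0128  0.0074 -0.0105] -0.007
276 8 [-0.0105  0.008  -0.0118] -0.0054
277 7 [-0.0065  0.006  -0.0121] -0.0037
278 2 [-0.0044  0.0059 -0.0126] -0.0041
```

View pics/btn2.png

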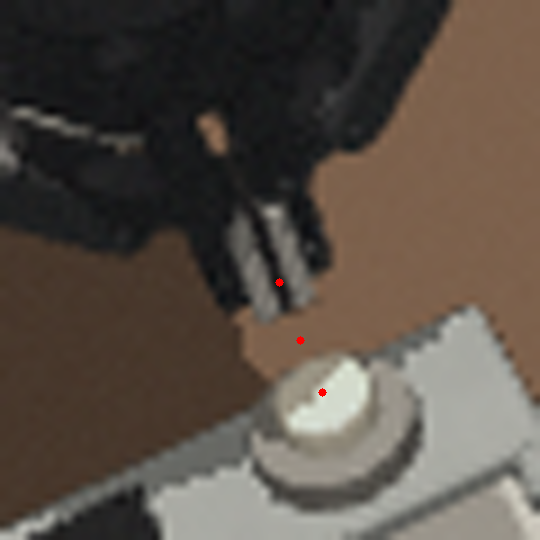

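Request:
arm_command([
  [[0, 0, 0, -0.5, 0]],
])

```text
time: 32.25
eef_pos: [0.5522, -0.2673, 0.1533]
eef_rot: [0.707, -0.062, -0.702, -0.054]
wrist_force: [0.3, -0.7, -1.0]
opening: 0.0001
```

```bash
python3 - <<'E'
from h import *
settle(4)
E
```

```text
t 32.45 [ 0.5488 -0.2654  0.1498] yaw -99.41 tipdir [-0.0026 -0.0063 -1.    ] jz 0.0066 F [-0.6  0.1  0.2] op 0.0 J [ 0.368  0.636  0.07   1.645 -0.046  0.862 -1.28 ] v 0.017
```

Request:
arm_command([
  [[0, -0.01, 0, -0.2, 0]],
])

```text
time: 32.55
eef_pos: [0.5503, -0.2664, 0.1421]
eef_rot: [0.706, -0.061, -0.704, -0.055]
wrist_force: [0.4, 0.1, 0.9]
opening: 0.0003
```

```bash
python3 - <<'E'
from h import *
settle(4)
E
```

```text
t 32.75 [ 0.5484 -0.2654  0.14  ] yaw -99.41 tipdir [-0.0025 -0.0064 -1.    ] jz 0.0067 F [-0.2  0.2  0.1] op 0.0001 J [ 0.369  0.647  0.069  1.656 -0.047  0.84  -1.279] v 0.005
```

Request:
arm_command([
  [[0, -0.02, 0.02, -0.16, 0]],
])

```text
time: 32.85
eef_pos: [0.5485, -0.2651, 0.1332]
eef_rot: [0.705, -0.061, -0.704, -0.055]
wrist_force: [-0.2, -0.3, -0.1]
opening: -0.0003
```

```bash
python3 - <<'E'
from h import *
settle(3)
E
```

```text
t 33.0 [ 0.5469 -0.2641  0.1314] yaw -99.4 tipdir [-0.0039 -0.0057 -1.    ] jz 0.0062 F [ 0.1 -0.5  0.6] op -0.0002 J [ 0.369  0.656  0.068  1.668 -0.047  0.82  -1.28 ] v 0.011
```

Request:
arm_command([
  [[0, 0, 0, -0.08, 0]],
])

```text
time: 33.1
eef_pos: [0.5475, -0.2643, 0.128]
eef_rot: [-0.704, 0.06, 0.705, 0.056]
wrist_force: [0.4, -0.6, 1.8]
opening: -0.0001
```

```bash
python3 - <<'E'
from h import *
settle(3)
E
```

```text
t 33.25 [ 0.5474 -0.2643  0.1277] yaw -99.4 tipdir [-0.0027 -0.0062 -1.    ] jz 0.0065 F [ 0.4 -0.6  2.5] op -0.0002 J [ 0.369  0.66   0.068  1.671 -0.048  0.812 -1.279] v 0.007
```

Request:
arm_command([
  [[0, 0, 0, -0.07, 0]],
])

```text
time: 33.35
eef_pos: [0.5475, -0.2643, 0.1249]
eef_rot: [-0.704, 0.06, 0.705, 0.056]
wrist_force: [-0.2, 1.0, 3.2]
opening: -0.0
```

```bash
python3 - <<'E'
from h import *
settle(3)
E
```

```text
t 33.5 [ 0.5475 -0.2643  0.1245] yaw -99.41 tipdir [-0.0024 -0.0063 -1.    ] jz 0.0066 F [-0.8  0.8  4.3] op 0.0003 J [ 0.37   0.665  0.067  1.674 -0.048  0.805 -1.279] v 0.002
```

Request:
arm_command([
  [[0, 0, 0, -0.06, 0]],
])

```text
time: 33.6
eef_pos: [0.5476, -0.2644, 0.1231]
eef_rot: [-0.704, 0.06, 0.705, 0.056]
wrist_force: [-6.4, 3.1, 24.7]
opening: -0.0001
```

```bash
python3 - <<'E'
from h import *
settle(3)
E
```

```text
t 33.75 [ 0.5475 -0.2644  0.1233] yaw -99.41 tipdir [-0.0018 -0.0064 -1.    ] jz 0.0066 F [-2.5  0.8 11.4] op -0.0004 J [ 0.37   0.666  0.067  1.675 -0.048  0.801 -1.279] v 0.002
```

Bottomed (force jump from 4 N to 25 N peak). Release and rise straight up.

Request:
arm_command([
  [[0, 0, 0, 0.3, 0], [0, 0, 0, 0.6, 0], [0, 0, 0, 0.8, 0], [0, 0, 0, 0.8, 0]],
])

```text
time: 34.15
eef_pos: [0.5425, -0.2618, 0.2442]
eef_rot: [-0.698, 0.058, 0.711, 0.058]
wrist_force: [0.9, -0.9, 0.1]
opening: -0.0
```

Request:
arm_command([
  [[0, -0.4, 0.4, 0.3, 0], [0, -0.6, 0.6, 0, 0], [0, -0.4, 0.6, 0, 0], [0, 0, 0.5, 0, 0], [0, 0, 0.2, 0, 0]],
])

```text
time: 34.65
eef_pos: [0.4711, -0.1473, 0.2641]
eef_rot: [-0.702, 0.062, 0.707, 0.058]
wrist_force: [0.4, 0.2, 0.9]
opening: 0.0004
```

```bash
python3 - <<'E'
from h import *
settle(4)
im,X=cloud("scene")
L=X-np.array([QC[0],QC[1],0]);c,s=np.cos(-QC[2]),np.sin(-QC[2])
lx=c*L[...,0]-s*L[...,1];ly=s*L[...,0]+c*L[...,1];z=X[...,2]
def st(a,b,e,f):
    m=(lx>a)&(lx<b)&(ly>e)&(ly<f)&(z>.05)&(z<.14);return m.sum(),np.nanmedian(z[m]).round(4) if m.any() else None
for nm,a in dict(pp=(.062,.074,.06,.08),pm=(.062,.074,-.08,-.06),mm=(-.038,-.026,-.08,-.06),mp=(-.038,-.026,.06,.08),btn=(-.075,-.065,.05,.06)).items(): print(nm,st(*a))
cv2.imwrite("pics/fin.png",cv2.resize(im[200:400,80:380],None,fx=2.6,fy=2.6))
lid=fit_edges({"scene":im},[rect(120,170,6)],[.625,-.3323,-.162],.1,rad=.006,ra=.03);print("lid",lid)
E
```

```text
t 34.85 [ 0.4719 -0.1514  0.2639] yaw -99.95 tipdir [-0.0075 -0.0082 -0.9999] jz 0.0093 F [ 0.2 -0.5  0.4] op 0.0 J [ 0.21   0.342  0.069  1.808 -0.016  0.997 -1.461] v 0.015
pp (np.int64(56), np.float64(0.1056))
pm (np.int64(65), np.float64(0.1057))
mm (np.int64(52), np.float64(0.1055))
mp (np.int64(40), np.float64(0.1054))
btn (np.int64(19), np.float64(0.1292))
lid (array([ 0.60865764, -0.31412119, -0.15236571]), np.float64(80.33700561523438))
```

View pics/fin.png

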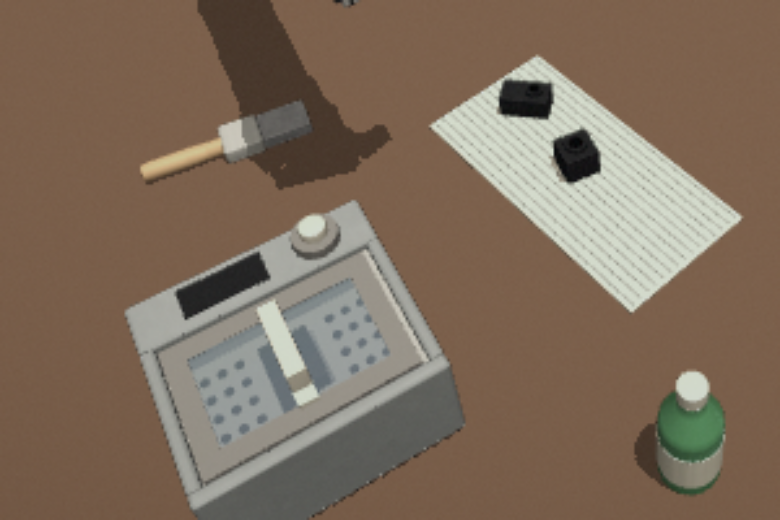

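```bash
python3 - <<'E'
from rig import r
print(r.hand_in())
E
```

```text
the job is handed in; nothing more can be done
None
```

I moved the stepped housing into the cleaner's pocket, set the grey lid in the rim, pressed the start button right down and let it go. I then handed the job in at about 35 s; no verdict was reported.

**Last checks**
- **Housing:** measured just after release, its top was at 90.3–90.7 mm on every side (91 mm expected). It has been under the lid since.
- **Lid:** all four corners of its frame were at 105.4–105.7 mm (106 mm expected), so it lies flat inside the rim.
- **Button:** the force rose to about 4 N over the travel and then jumped to about 25 N when it bottomed. It was back up at 129 mm afterwards.
- **Other two housings and gripper:** the other two housings look undisturbed on the mat. The gripper is well clear of everything.

**What disagreed or went wrong**
- **Fingertip height:** the fingertips were about 20 mm higher than the stated tool geometry. The first grasp therefore closed above the housing; I corrected this from the depth images.
- **Camera offset:** the top camera read about 3 mm off the scene camera. I relied on the scene camera, which agreed with where the gripper actually closed.
- **Final lid fit:** a last edge fit of the lid's position was about 24 mm off. I think it locked onto the wrong edges and discounted it, since the depth readings and the picture both show the lid seated.

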